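# Stand the gauge plates and tipped reducers up for the reader

### The job

Get the torque calibration set ready for its reader: stand every red gauge plate lying on the bench upright on one of its short thin edges (the striped ends) on the blue mat, broad faces squarely towards the grey reader bar, and stand every tipped aluminium reducer upright on its black-banded foot in the grey lane among the ones already standing. Let go of everything and, once all of it stands still, press the green button fully. Leave the standing reducers and the other things on the bench where they are.

Things in the scene. Friction and masses are not known exactly. Their poses are not given: they have to be found in the camera images.
- plate0: flat red gauge plate, 80 mm (its x) x 64 mm (its y) x 16 mm thick (its z), about 0.22 kg, white stripes along both 64 mm ends, a black square and a bright disc on both faces; the two ends are equally good to stand on. Origin: centre of the broad face that is underneath at the start (so the plate's middle is 8 mm along its +z). Lies flat on the bench at the start. May be absent (None).
- plate1: flat red gauge plate, 80 mm (its x) x 64 mm (its y) x 16 mm thick (its z), about 0.22 kg, white stripes along both 64 mm ends, a black square and a bright disc on both faces; the two ends are equally good to stand on. Origin: centre of the broad face that is underneath at the start (so the plate's middle is 8 mm along its +z). Lies flat on the bench at the start. May be absent (None).
- plate2: flat red gauge plate, 80 mm (its x) x 64 mm (its y) x 16 mm thick (its z), about 0.22 kg, white stripes along both 64 mm ends, a black square and a bright disc on both faces; the two ends are equally good to stand on. Origin: centre of the broad face that is underneath at the start (so the plate's middle is 8 mm along its +z). Lies flat on the bench at the start. May be absent (None).
- reducer0: aluminium reducer lying tipped in the lane: body 36 x 36 mm, 60 mm long, black band at the foot end, 19 mm square steel drive 14 mm long at the top end; about 0.24 kg. Its x runs from foot to top (points up once stood). Origin: on the side face that is underneath at the start, midway along its 60 mm; the middle of the section is 18 mm along +z, foot face at x = -30 mm. May be absent (None).
- reducer1: aluminium reducer lying tipped in the lane: body 36 x 36 mm, 60 mm long, black band at the foot end, 19 mm square steel drive 14 mm long at the top end; about 0.24 kg. Its x runs from foot to top (points up once stood). Origin: on the side face that is underneath at the start, midway along its 60 mm; the middle of the section is 18 mm along +z, foot face at x = -30 mm. May be absent (None).
- reducer2: aluminium reducer lying tipped in the lane: body 36 x 36 mm, 60 mm long, black band at the foot end, 19 mm square steel drive 14 mm long at the top end; about 0.24 kg. Its x runs from foot to top (points up once stood). Origin: on the side face that is underneath at the start, midway along its 60 mm; the middle of the section is 18 mm along +z, foot face at x = -30 mm. May be absent (None).
- bay: fixed blue mat, 120 mm (x) x 340 mm (y) and 4 mm thick, with a white line along its middle; origin: centre of its underside, so its surface is at z = 4 mm. A grey reader bar 30 mm high, 25 mm deep and 340 mm long is fixed parallel to its near (-x) long side, the bar's face 130 mm from the mat's centre line.
- lane: fixed grey lane plate, 150 mm (x) x 380 mm (y) and 4 mm thick (surface at z = 4 mm), edged on both long sides by yellow strips 8 mm high; origin: centre of its underside. Five places along y, about 78 mm apart, hold the tipped and the standing reducers.
- ready (a joint): green push button, 32 mm across, on a small black housing on the bench; value is how far it is pressed, in m, 0 (up) to 0.006 (fully down, about 5 N); springs back
- ready_top (a point): centre of the top of the green button when it is up; it is pressed straight down
- standing0: neighbouring reducer of the same kind that stands upright in the lane already, 36 x 36 mm and 74 mm tall; origin: centre of its foot, its z up. Not to be disturbed.
- standing1: neighbouring reducer of the same kind that stands upright in the lane already, 36 x 36 mm and 74 mm tall; origin: centre of its foot, its z up. Not to be disturbed.
- test_nut: dark carbide hex test nut, 34 mm across flats, 22 mm high, on the bench; origin: centre of its underside. Bystander.
- wrench_head: chrome flex-head wrench head lying on the bench, about 120 mm long (its x), 42 mm wide, 26 mm high; origin: underside. Bystander.
- grip_sleeve: pale blue rubber grip sleeve, 110 mm long (its x), 26 mm wide, 30 mm high; origin: centre of its underside. Bystander.
- feeler_case: black case, 90 mm (x) x 50 mm x 20 mm high; origin: centre of its underside. Bystander.
Things that resemble listed ones, but are neither listed nor needed, are in the scene too. Leave any yellow look-alike of the part that bears ready alone. What is shaped like the plate0 but turquoise is not meant.

How it is judged:
By the outcome, as a careful person would: the job done as asked, in the order asked, and still so for the second after the job is handed in, with the robot touching nothing.
Of plate0, plate1, plate2, reducer0, reducer1, reducer2 only 5 to 6 are there at a start; the rules pass over those that are not, and their reading is None.
At some moment in a run one of plate0, plate1, plate2 may be knocked a few centimetres aside while the robot is not near it.
Once in a run the grip may slacken for a moment while it holds something.
It also fails if it takes over 210 s, if anything falls off the work surface, if the arm or the gripper's body presses on something with over 40 N, if the wrist force passes 120 N, or if a joint passes its speed limit or range.

### The arm

A 6-joint arm with a two-finger parallel gripper is mounted at the origin on the work surface. World frame = base frame: x ahead of the robot, y to its left, z up, the work surface at z = 0. Lengths are in m, angles in rad, forces in N, time in s.
With the tool pointing down it reaches from about 0.3 to 0.875 m from the base axis. Payload 6.4 kg.
Tool frame: the origin (TCP) lies on the centre line of the jaws, within the pads' length; the fingertips stand 8 mm ahead of it and the grasp point (between the pads) lies 11 mm behind it; z points along the fingers, y is the line along which they close (so a half turn about z gives the same grasp; the last joint's range is limited). The gripper opens to 85 mm and grips with 20 to 120 N. Pads are 22 mm wide; open, the fingers measure 114 mm over their backs; the gripper's body (76 mm by 85 mm) begins 54 mm behind the grasp point. The pads swing forward as they close: fully open they stand 13 mm farther back than shut.
Start: joints at [-1.403, 0.181, 1.607, -0, 1.354, -0.206], TCP at [0.21, -0.535, 0.239] pointing down, gripper open.
Joint ranges: [-2.99, 2.99], [-0.89, 2.07], [0.3, 2.58], [-1.14, 4.28], [0, 2.63], [-3.12, 3.12]. Speed limits (rad/s): [2.57, 2.57, 3.01, 3.14, 3.14, 3.14].

### API

Orientations are given as a unit quaternion [w, x, y, z].
In Python, from bench import ctrl gives the robot as it stands.
- The arm moves only by the shell command python3 -m handwheel 'ROWS' [OPENING]. ROWS is JSON, a list that holds one entry, the list of rows, each a list of 4 numbers: the shift along the tool's x, y, z each as a share of 20 cm, from -1 to 1, then the turn about the tool's z as a share of 1.5 rad, from -1 to 1. In form: [[[x, y, z, twist], ...]]. A call has 1 to 10 rows; each row is the pose to reach, as a shift and turn from the pose commanded when the call began, along the tool's axes at that moment; what a row does not reach only later rows make up. A row lasts 1/8 s, in which the tool goes at most 62.5 mm and 10.7 degrees, less where a joint would pass 70% of its speed; a pose out of reach is approached as far as the arm can. A call with a number of a shift or a turn outside -1 to 1 is refused whole. A call with a gripper value outside its range is refused whole. OPENING is the finger opening in mm, from 0 to 85.4, set as the call begins (- or left out, the last holds). The fingers move at their own pace and stop on an object; the grip force is fixed at half the most. Time passes only in rows, so rows that repeat a pose let the fingers close. It gives the time, the measured TCP pose, the force, the opening and the grip force at its end, in the units of the state.
- ctrl.get_obs(): the state, without advancing time (a new reading comes with each control period).
- ctrl.camera(name): name is "scene" or "side" or "wrist"; returns a dict with "color" (400x640x3 uint8, red, green, blue), "range_z" (400x640 float32, m along the optical axis (not along the pixel's ray), 0 where there is no reading), "K" (3x3 intrinsics, pixels), "distortion" ([k1, k2, p1, p2, k3] as OpenCV has them; the pictures are not rectified), "pose" (4x4, takes a point from camera to world coordinates); the wrist camera has in their place "T_tool_cam" (4x4, takes a point from camera to tool coordinates, whose origin is the TCP and whose axes are the flange's). Camera axes: x right, y down, z forward; pixel columns grow to the right and rows downward; lengths in m; the calibration is good to about 2 mm. A picture is of the moment at which its call begins: read the wrist's pose just before it.
- ctrl.hand_in(): hands the job in; it is judged then, once.
The state is a dict: "time_s": time; "q": joint angles; "dq": joint speeds; "joint_efforts": joint torques, N m; "eef_pos": TCP position; "eef_rot": TCP orientation; "wrist_force": force on the tool from outside, world axes, zero at the start; "torque": the same for the moment, N m; "opening": opening from 0.0 (shut) to 1.0 (fully open); "grasp_force": force on a finger pad.
Only numpy, scipy, OpenCV 4.12 (cv2) and the standard library are available. Lean on these libraries where they do the work, as an engineer would, in place of code of your own. Each camera call takes 0.05 s, during which the arm holds its last target. There are 200 camera calls.

## Working session

There is one attempt and no reset: what is moved stays moved. The work goes in short steps, Python scripts to look and compute and a shell command to move; the robot and the scene stay as the last step left them, time stands still between calls to the robot, and variables do not carry over. Pictures are saved under pics/ and viewed, at most 14 in all, crops included, and the job is handed in when it is done.

```bash
ls; mkdir -p pics; cat > h.py <<'E'
import numpy as np, cv2
from bench import ctrl
from scipy.spatial.transform import Rotation as R
def Tw(o):
    T=np.eye(4); w,x,y,z=o["eef_rot"]; T[:3,:3]=R.from_quat([x,y,z,w]).as_matrix(); T[:3,3]=o["eef_pos"]; return T
def shot(n):
    o=ctrl.get_obs(); c=ctrl.camera(n); c["T"]=c["pose"] if "pose" in c else Tw(o)@c["T_tool_cam"]; return c
def save(c,f): cv2.imwrite("pics/"+f,c["color"][:,:,::-1])
def rays(c,uv):
    p=cv2.undistortPoints(np.float32(uv).reshape(-1,1,2),c["K"],np.array(c["distortion"])).reshape(-1,2)
    d=np.c_[p,np.ones(len(p))]@c["T"][:3,:3].T; return c["T"][:3,3],d
def plane(c,uv,z):
    o,d=rays(c,uv); return o+d*((z-o[2])/d[:,2])[:,None]
def cloud(c):
    v,u=np.mgrid[:400,:640]; uv=np.c_[u.ravel(),v.ravel()]
    p=cv2.undistortPoints(np.float32(uv).reshape(-1,1,2),c["K"],np.array(c["distortion"])).reshape(-1,2)
    z=c["range_z"].ravel(); P=(np.c_[p,np.ones(len(p))]*z[:,None])@c["T"][:3,:3].T+c["T"][:3,3]
    P[z==0]=np.nan; return P.reshape(400,640,3)
E
python3 - <<'E'
from h import *
np.set_printoptions(precision=3,suppress=True)
for n in("scene","side","wrist"):
    c=shot(n); save(c,n+"0.png"); print(n,c["T"][:3,:],c["K"][0,0])
print(ctrl.get_obs())
E
```

```text
pics
scene [[ 0.357  0.566 -0.743  1.264]
 [ 0.934 -0.232  0.272 -0.327]
 [-0.018 -0.791 -0.612  0.671]] 401.67991380156656
side [[-0.937 -0.265  0.228  0.271]
 [-0.349  0.674 -0.651  0.62 ]
 [ 0.019 -0.69  -0.724  0.782]] 360.87092751327697
wrist [[ 0.367 -0.897 -0.248  0.273]
 [-0.93  -0.354 -0.096 -0.511]
 [-0.001  0.266 -0.964  0.373]] 281.9333992486214
{'time_s': 0.15, 'q': array([-1.403,  0.181,  1.608,  0.   ,  1.354, -0.206]), 'dq': array([-0.   , -0.004, -0.004,  0.   ,  0.001,  0.001]), 'joint_efforts': array([  0.001, -44.526, -35.169,  -0.   ,   0.006,  -0.   ]), 'eef_pos': array([ 0.21 , -0.535,  0.239]), 'eef_rot': array([-0.001,  0.983,  0.186,  0.   ]), 'wrist_force': array([ 0.039, -0.035, -0.26 ]), 'torque': array([-0.015, -0.069,  0.009]), 'grasp_force': 0.0, 'opening': 1.005703734262944}
```

View pics/scene0.png

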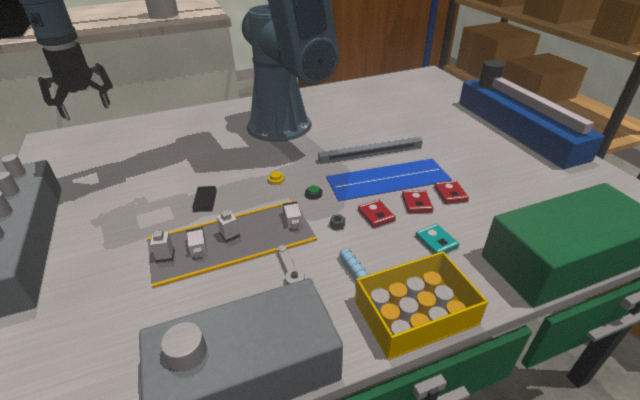

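View pics/side0.png

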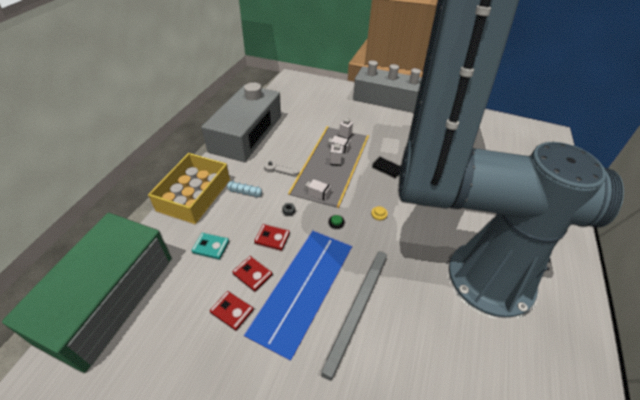

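Scene view shows three red plates at (377,213), (418,202), (452,192); turquoise look-alike (437,238, not meant); tipped reducers at (196,242) and (293,215); standing ones at (161,246) and (228,225); green button (314,191); yellow look-alike (276,178). The side view agrees.

```bash
cat >> h.py <<'E'
def rectxy(P,m):
    p=P[m]; p=p[~np.isnan(p[:,0])]; r=cv2.minAreaRect(np.float32(p[:,:2]*1000)); return r,np.median(p[:,2])
def blobs(c,P,m,amin=60,zr=(-.01,.2)):
    m=m&(P[:,:,2]>zr[0])&(P[:,:,2]<zr[1])&(P[:,:,0]>.1)&(P[:,:,0]<.95)
    n,l,s,ct=cv2.connectedComponentsWithStats(m.astype(np.uint8),connectivity=4)
    for i in range(1,n):
        if s[i,4]<amin: continue
        r,z=rectxy(P,l==i); print("px",ct[i].round(),s[i,4],"xy",np.round(r[0],1),"size",np.round(r[1],1),"ang",round(r[2],1),"z",round(z*1000,1))
E
python3 - <<'E'
from h import *
for n in("scene","side"):
    c=shot(n);P=cloud(c);h=cv2.cvtColor(c["color"],cv2.COLOR_RGB2HSV);H,S,V=[h[:,:,i].astype(int) for i in range(3)]
    print(n)
    print("red");blobs(c,P,((H<8)|(H>172))&(S>130)&(V>70),50,(.0,.05))
    print("blue");blobs(c,P,(H>105)&(H<125)&(S>130)&(V>60),300,(-.01,.02))
    print("green");blobs(c,P,(H>45)&(H<85)&(S>100),20,(0,.06))
    print("yellow");blobs(c,P,(H>18)&(H<32)&(S>130),30,(-.005,.06))
    print("tall in lane");blobs(c,P,(P[:,:,1]<.12)&(P[:,:,1]>-.45)&(P[:,:,0]>.3)&(P[:,:,0]<.8),40,(.026,.1))
    ro=(P[:,:,1]>-.45)&(P[:,:,1]<.12); print("lowish");blobs(c,P,ro,40,(.012,.1))
E
```

```text
scene
red
px [450. 190.] 244 xy [575.3 314.3] size [63.9 72.9] ang 78.5 z 17.0
px [416. 200.] 286 xy [577.4 206. ] size [63.  77.8] ang 69.8 z 16.8
px [375. 212.] 306 xy [579.1  84.2] size [73.6 64.7] ang 5.4 z 16.8
blue
px [386. 179.] 2629 xy [442.3 194.8] size [340.3 125. ] ang 83.4 z 4.9
green
px [313. 189.] 60 xy [432.3 -30.3] size [26.5 30.4] ang 36.4 z 22.2
px [586. 280.] 1020 xy [948.9 381. ] size [283.8   9. ] ang 88.5 z 36.1
yellow
px [276. 178.] 160 xy [ 315.  -104.4] size [43.6 69.3] ang 72.5 z 13.8
px [259. 210.] 110 xy [ 442.2 -187.7] size [ 19.3 130.4] ang 1.9 z 8.0
px [193. 227.] 116 xy [ 451.9 -348.3] size [127.1  54.9] ang 67.6 z 7.7
px [302. 242.] 109 xy [ 599.9 -125. ] size [14.  75.3] ang 3.0 z 7.5
px [213. 268.] 507 xy [ 602.5 -325.3] size [ 16.7 279.4] ang 1.3 z 7.1
px [422. 290.] 3329 xy [865.   23.7] size [187.9 125.9] ang 89.9 z 35.4
px [415. 329.] 2292 xy [917.2 -13. ] size [241.1 114.9] ang 55.2 z 32.4
tall in lane
px [292. 212.] 326 xy [ 521.7 -120.6] size [36.5 77.7] ang 82.7 z 39.8
px [227. 223.] 393 xy [ 516.2 -278.6] size [38.2 37.1] ang 12.8 z 58.9
px
[... 2646 characters left out ...]
 35.1
px [387. 166.] 290 xy [ 346.5 -312.2] size [54.6 87.4] ang 74.8 z 18.7
px [279. 167.] 203 xy [ 664.6 -177.5] size [118.1  39.3] ang 5.8 z 16.0
px [318. 189.] 332 xy [ 519.7 -116.3] size [38.8 72.7] ang 84.0 z 36.5
px [244. 188.] 283 xy [728.4 -44.6] size [109.4  29.9] ang 7.3 z 24.7
px [288. 208.] 118 xy [572.6 -19.1] size [35.1 38.8] ang 50.7 z 20.4
px [380. 211.] 88 xy [ 323.4 -103.3] size [31.7 28. ] ang 15.7 z 19.8
px [336. 220.] 103 xy [430.3 -25.6] size [34. 36.] ang 17.3 z 19.8
px [272. 236.] 548 xy [575.2  88.6] size [80.5 65.2] ang 3.0 z 14.9
px [378. 263.] 267 xy [287.2  81. ] size [77.9 26.8] ang 81.9 z 30.2
px [452. 264.] 53 xy [105.2   4.5] size [63.9  9.9] ang 87.0 z 13.1
```

View pics/wrist0.png

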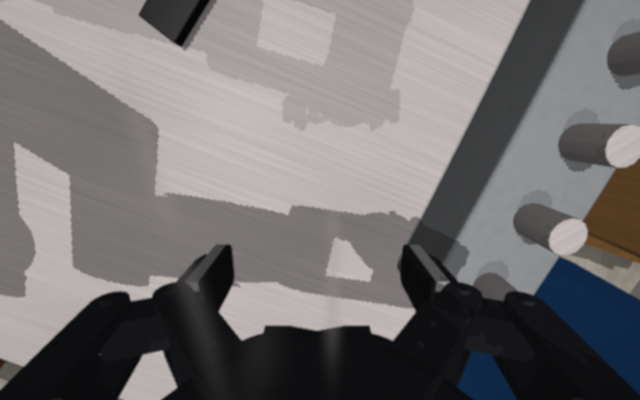

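Wrist view only shows the bench, black case and grey box, nothing to grasp. Go above the first plate, at (577, 86).

```bash
cat >> h.py <<'E'
def go(x,y,z,yaw):  # mm, deg (mod 180); prints shares for the rows
    T=Tw(ctrl.get_obs()); d=(np.array([x,y,z])/1000-T[:3,3])@T[:3,:3]/.2
    cur=np.degrees(np.arctan2(T[1,0],T[0,0])); t=-((yaw-cur+90)%180-90)
    print("row",d.round(3),"twist",round(np.radians(t)/1.5,3),"| other twist",round(np.radians(t-180*np.sign(t))/1.5,3),"rows>=",int(np.ceil(max(np.linalg.norm(d)*200/62.5,abs(t)/10.7))))
E
python3 -c "
from h import *
go(560,90,200,3.5)"
```

```text
row [ 2.771 -2.27   0.197] twist 0.208 | other twist -1.886 rows>= 12
```

```bash

python3 -m handwheel '[[[0.92,-0.76,0,0],[0.92,-0.76,0,0],[0.92,-0.76,0,0],[0.92,-0.76,0,0],[0.92,-0.76,0,0]]]' 85
python3 -m handwheel '[[[0.92,-0.76,0,0],[0.92,-0.76,0,0],[0.92,-0.76,0,0],[0.92,-0.76,0,0],[0.92,-0.76,0,0]]]'
python3 -m handwheel '[[[0.92,-0.76,0.2,0.208],[0.92,-0.76,0.2,0.208],[0.92,-0.76,0.2,0.208],[0.92,-0.76,0.2,0.208],[0.92,-0.76,0.2,0.208],[0.92,-0.76,0.2,0.208]]]'
python3 - <<'E'
from h import *
c=shot("wrist");save(c,"w1.png");P=cloud(c);h=cv2.cvtColor(c["color"],cv2.COLOR_RGB2HSV);H,S,V=[h[:,:,i].astype(int) for i in range(3)]
blobs(c,P,((H<8)|(H>172))&(S>130)&(V>70),200,(-.02,.05))
blobs(c,P,(P[:,:,1]>0)&(P[:,:,0]>.5),300,(.009,.03))
print(ctrl.get_obs()["eef_pos"],ctrl.get_obs()["q"])
E
```

```text
time_s: 0.88
eef_pos: [0.327, -0.3239, 0.2393]
eef_rot: [-0.0, 0.982, 0.188, 0.0]
wrist_force: [0.0, -0.6, -0.2]
opening: 0.991
grasp_force: 0.0
time_s: 1.5
eef_pos: [0.4427, -0.1161, 0.2393]
eef_rot: [-0.0, 0.982, 0.188, 0.0]
wrist_force: [-0.4, -1.0, -0.3]
opening: 0.995
grasp_force: 0.0
time_s: 2.25
eef_pos: [0.5575, 0.0893, 0.1988]
eef_rot: [0.0, 1.0, 0.031, -0.001]
wrist_force: [0.4, -0.6, 0.4]
opening: 0.997
grasp_force: 0.0
px [120. 156.] 2689 xy [573.4 314.5] size [63.4 79. ] ang 78.2 z 16.0
px [214. 161.] 2885 xy [574.4 207.4] size [63.9 78.7] ang 71.6 z 15.9
px [320. 165.] 2810 xy [576.7  84.9] size [77.8 64.6] ang 3.6 z 15.9
px [245.  34.] 4354 xy [708.5 171.9] size [65.5 64.9] ang 6.6 z 16.2
px [121. 157.] 3959 xy [572.9 314.9] size [65.7 80.6] ang 78.1 z 16.0
px [213. 161.] 4047 xy [574.2 208.3] size [65.5 80.3] ang 71.8 z 16.0
px [320. 165.] 3926 xy [577.   86.6] size [79. 64.] ang 3.6 z 16.0
[0.55742374 0.0888304  0.19919703] [-5.17944901e-02  1.96594035e-01  1.67277837e+00 -7.74463053e-04
  1.27254936e+00  1.45908319e+00]
```

View pics/w1.png

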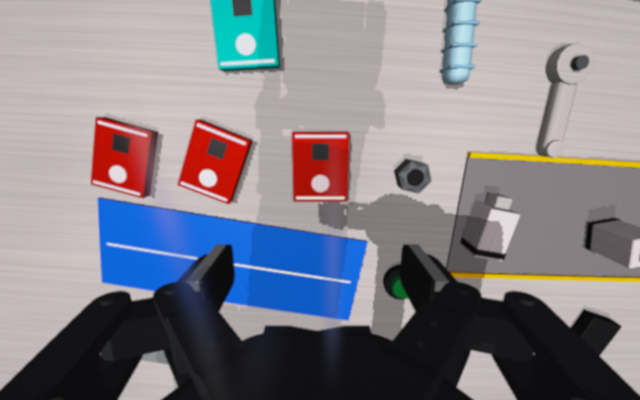

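The close view confirms: red plates at (120,156), (214,161), (320,165); turquoise decoy (245,34); tipped reducer (490,225) with its drive pointing up-image (+x). Grasp the plate at (320,165) by its near end and test whether it swings.

```bash
python3 -c "
from h import *
go(550,85,4,3.6)"
```

```text
row [-0.038  0.016  0.976] twist -0.002 | other twist 2.093 rows>= 4
```

```bash

python3 -m handwheel '[[[-0.038,0.016,0.7,0],[-0.038,0.016,0.7,0],[-0.038,0.016,0.8,0],[-0.038,0.016,0.9,0],[-0.038,0.016,0.976,0],[-0.038,0.016,0.976,0]]]' 80
python3 -m handwheel '[[[0,0,0,0],[0,0,0,0],[0,0,0,0],[0,0,0,0],[0,0,0,0],[0,0,0,0]]]' 50
python3 -m handwheel '[[[0,0,-0.05,0],[0,0,-0.1,0],[0,0,-0.2,0],[0,0,-0.3,0],[0,0,-0.4,0],[0,0,-0.5,0],[0,0,-0.5,0],[0,0,-0.5,0]]]'
python3 - <<'E'
from h import *
c=shot("wrist");save(c,"w2.png")
E
```

```text
time_s: 3.05
eef_pos: [0.5495, 0.0859, 0.0037]
eef_rot: [0.0, 1.0, 0.03, -0.001]
wrist_force: [0.1, 0.8, 0.3]
opening: 0.937
grasp_force: 0.0
time_s: 3.8
eef_pos: [0.5513, 0.0867, 0.0057]
eef_rot: [0.0, 1.0, 0.031, 0.001]
wrist_force: [-1.6, -3.5, 7.0]
opening: 0.73
grasp_force: 67.0
time_s: 4.8
eef_pos: [0.5494, 0.0872, 0.1035]
eef_rot: [-0.0, 1.0, 0.031, -0.0]
wrist_force: [-0.2, -0.3, -3.2]
opening: 0.735
grasp_force: 66.2
```

View pics/w2.png

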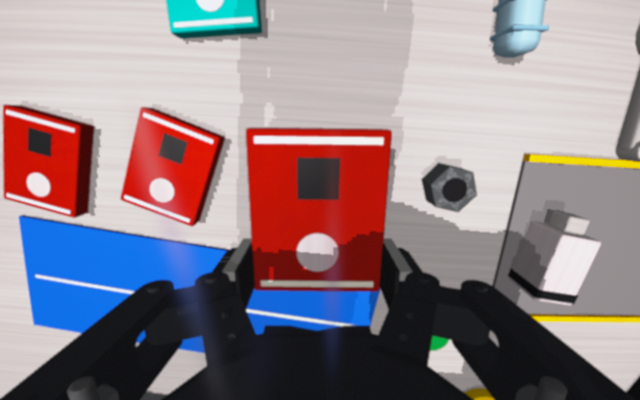

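The plate is held rigid and does not swing. Plan: lean each part on the fixed reader bar (one end on the bar top), release, push its foot to the bar with the fingertips until it is vertical and flush, then regrasp from above. So regrip this plate at its far end.

```bash

python3 -m handwheel '[[[0,0,0.2,0],[0,0,0.4,0],[0,0,0.47,0],[0,0,0.48,0],[0,0,0.487,0],[0,0,0.487,0]]]'
python3 -m handwheel '[[[0,0,0,0],[0,0,0,0],[0,0,-0.02,0],[0.1,0,-0.02,0],[0.2,0,-0.02,0],[0.29,0,-0.02,0],[0.29,0,-0.01,0],[0.29,0,-0.01,0]]]' 82
python3 -m handwheel '[[[0,0,0,0],[0,0,0,0],[0,0,0,0],[0,0,0,0],[0,0,0,0],[0,0,0,0]]]' 50
python3 -m handwheel '[[[0,0,-0.05,0],[0,0,-0.1,0],[0,0,-0.3,0],[0,0,-0.5,0],[0,0,-0.7,0],[0,0,-0.7,0],[0,0,-0.7,0]]]'
cat >> h.py <<'E'
BA=np.radians(-6.5); BC=np.array([442.4,195.7])
def bay(u,v): # mm in bay frame -> world xy
    return BC+u*np.array([np.cos(BA),np.sin(BA)])+v*np.array([-np.sin(BA),np.cos(BA)])
def hsv(c):
    h=cv2.cvtColor(c["color"],cv2.COLOR_RGB2HSV); return [h[:,:,i].astype(int) for i in range(3)]
E
python3 - <<'E'
from h import *
c=shot("wrist");save(c,"w3.png");P=cloud(c);H,S,V=hsv(c)
blobs(c,P,(H>105)&(H<125)&(S>130)&(V>60),300,(-.01,.02))
p=np.r_[bay(-80,40),1]; go(p[0],p[1],110,-6.5)
E
```

```text
time_s: 5.6
eef_pos: [0.551, 0.0871, 0.0079]
eef_rot: [0.0, 1.0, 0.031, 0.001]
wrist_force: [-0.1, 0.1, -1.7]
opening: 0.731
grasp_force: 67.0
time_s: 6.6
eef_pos: [0.6068, 0.0908, 0.0083]
eef_rot: [-0.0, 1.0, 0.031, -0.001]
wrist_force: [-0.5, -0.8, -0.3]
opening: 0.96
grasp_force: 0.0
time_s: 7.35
eef_pos: [0.6076, 0.0907, 0.0091]
eef_rot: [-0.0, 1.0, 0.031, -0.0]
wrist_force: [-3.1, 0.0, 5.7]
opening: 0.726
grasp_force: 66.2
time_s: 8.22
eef_pos: [0.6071, 0.0907, 0.1477]
eef_rot: [-0.0, 1.0, 0.031, -0.001]
wrist_force: [-0.0, -0.7, -3.5]
opening: 0.726
grasp_force: 70.3
px [116. 283.] 4190 xy [458.4 290.6] size [146.7 111. ] ang 84.1 z 3.8
px [193. 348.] 482 xy [401.9 233.6] size [36.7 37.7] ang 4.2 z 3.9
row [-1.145 -0.841  0.188] twist 0.117 | other twist -1.978 rows>= 5
```

```bash
python3 - <<'E'
from h import *
for n in("scene","side"):
    c=shot(n);P=cloud(c);m=(P[:,:,2]>.022)&(P[:,:,2]<.036)&(P[:,:,0]>.24)&(P[:,:,0]<.36)&(P[:,:,1]>.03)&(P[:,:,1]<.42)
    p=P[m][:,:2]*1000; d=(p-BC); u=d@np.array([np.cos(BA),np.sin(BA)]); v=d@np.array([-np.sin(BA),np.cos(BA)])
    for a in range(-170,170,40):
        k=(v>a)&(v<a+40)
        if k.sum()>15: print(n,a,k.sum(),np.percentile(u[k],[2,98]).round(1))
p=bay(-75,40); go(p[0],p[1],90,-6.5)
E
```

```text
scene -170 82 [-153.1 -125.4]
scene -130 83 [-151.9 -124.6]
scene -90 86 [-150.8 -126.1]
scene -50 38 [-152.  -125.7]
side -170 130 [-154.1 -129.4]
side -130 142 [-154.1 -128.4]
side -90 147 [-152.7 -128.8]
side -50 165 [-153.1 -129.4]
side -10 171 [-153.4 -129.7]
side 30 189 [-153.9 -130.1]
side 70 213 [-154.  -129.8]
side 110 223 [-154.4 -130.3]
side 150 132 [-155.2 -131.4]
row [-1.12  -0.837  0.287] twist 0.117 | other twist -1.978 rows>= 5
```

```bash

python3 -m handwheel '[[[-0.56,-0.42,0,0],[-0.56,-0.42,0,0],[-0.56,-0.42,0,0],[-0.56,-0.42,0,0]]]'
python3 -m handwheel '[[[-0.56,-0.417,0.287,0.117],[-0.56,-0.417,0.287,0.117],[-0.56,-0.417,0.287,0.117],[-0.56,-0.417,0.287,0.117],[-0.56,-0.417,0.287,0.117]]]'
python3 -c "
from h import *
p=bay(-75,40);go(p[0],p[1],40,-6.5)"
python3 -m handwheel '[[[0,0,0.1,0],[0,0,0.2,0],[0,0,0.23,0],[0,0,0.26,0],[0,0,0.28,0],[0,0,0.28,0]]]'
```

```text
time_s: 8.88
eef_pos: [0.4902, 0.1681, 0.1481]
eef_rot: [0.0, 0.999, 0.032, -0.0]
wrist_force: [0.5, -1.2, -2.5]
opening: 0.724
grasp_force: 70.2
time_s: 9.5
eef_pos: [0.3763, 0.2437, 0.092]
eef_rot: [-0.0, 0.998, -0.057, 0.001]
wrist_force: [0.8, -0.1, -1.7]
opening: 0.723
grasp_force: 70.2
row [-0.02   0.001  0.26 ] twist -0.001 | other twist 2.094 rows>= 1
time_s: 10.25
eef_pos: [0.3758, 0.2439, 0.0366]
eef_rot: [-0.0, 0.998, -0.057, 0.001]
wrist_force: [0.3, -4.0, 8.5]
opening: 0.723
grasp_force: 71.5
```

```bash

python3 -m handwheel '[[[0,0,0.015,0],[0,0,0.03,0],[0,0,0.03,0]]]'
python3 -m handwheel '[[[0,0,0.015,0],[0,0,0.03,0],[0,0,0.03,0]]]'
python3 - <<'E'
from h import *
c=shot("side");cv2.imwrite("pics/s3.png",cv2.resize(c["color"][180:400,220:480,::-1],None,fx=2.5,fy=2.5))
E
```

```text
time_s: 10.62
eef_pos: [0.3771, 0.2442, 0.0313]
eef_rot: [-0.0, 0.998, -0.056, 0.003]
wrist_force: [3.4, -4.3, 8.0]
opening: 0.725
grasp_force: 71.0
time_s: 11.0
eef_pos: [0.3778, 0.2444, 0.0255]
eef_rot: [-0.001, 0.998, -0.057, 0.003]
wrist_force: [4.3, -2.6, 8.6]
opening: 0.722
grasp_force: 70.6
```

View pics/s3.png

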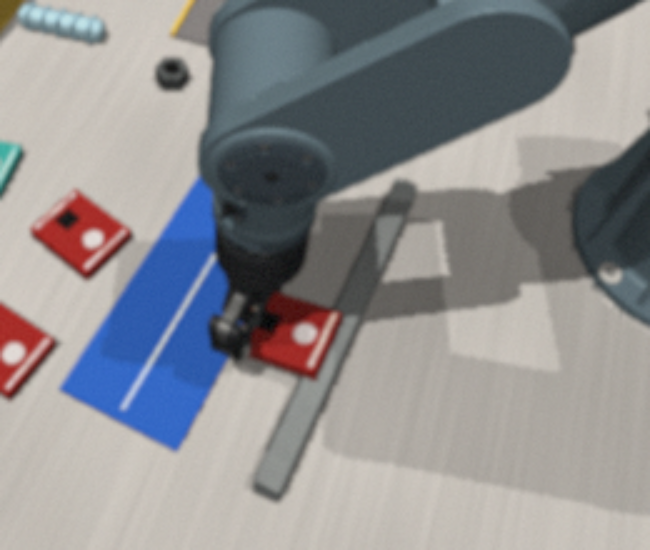

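Crop shows the plate's far end at (325,345) on the bar top and the plate yielding in the grip. Lower further, then release so it leans.

```bash

python3 -m handwheel '[[[0,0,0.02,0],[0,0,0.04,0],[0,0,0.055,0],[0,0,0.055,0]]]'
python3 -m handwheel '[[[0,0,0,0],[0,0,0,0],[0,0,0,0],[0,0,-0.1,0],[0,0,-0.3,0],[0,0,-0.6,0],[0.2,0,-0.6,0],[0.2,0,-0.6,0]]]' 82
python3 - <<'E'
from h import *
c=shot("wrist");P=cloud(c);H,S,V=hsv(c);m=((H<8)|(H>172))&(S>130)&(V>70)
m&=(P[:,:,0]<.45);n,l,s,ct=cv2.connectedComponentsWithStats(m.astype(np.uint8));print(s[:,4])
p=P[m]*1000; d=p[:,:2]-BC; u=d@[np.cos(BA),np.sin(BA)]; v=d@[-np.sin(BA),np.cos(BA)]
for a in range(-150,-40,10):
    k=(u>a)&(u<a+10)
    if k.sum()>10: print(a,k.sum(),p[k,2].mean().round(1),np.percentile(v[k],[2,98]).round(1))
for t in((-50,40),):
    q=bay(*t);go(q[0],q[1],20,-6.5)
E
```

```text
time_s: 11.55
eef_pos: [0.3783, 0.2445, 0.0145]
eef_rot: [-0.001, 0.998, -0.057, 0.004]
wrist_force: [6.2, -3.1, 5.1]
opening: 0.722
grasp_force: 69.4
time_s: 12.55
eef_pos: [0.4163, 0.2394, 0.1339]
eef_rot: [-0.001, 0.998, -0.057, 0.002]
wrist_force: [-0.1, -1.2, -0.5]
opening: 0.957
grasp_force: 0.0
[251763   4236      1]
-140 135 49.1 [ 8.8 71. ]
-130 664 44.4 [ 8.5 70.4]
-120 582 40.2 [ 9.4 71.4]
-110 769 35.0 [10.  69.9]
-100 768 30.2 [ 9.8 70.1]
-90 563 25.0 [ 9.9 70.9]
-80 642 19.9 [10.1 70.5]
-70 108 15.4 [10.  70.7]
row [-0.084  0.     0.562] twist -0.001 | other twist 2.094 rows>= 2
```

Leaning at 26° as planned. Push its foot to the bar.

```bash

python3 -m handwheel '[[[-0.035,0,0,0],[-0.035,0,0.3,0],[-0.035,0,0.5,0],[-0.035,0,0.58,0],[-0.035,0,0.585,0],[-0.035,0,0.585,0]]]' 36
python3 -m handwheel '[[[-0.05,0,0,0],[-0.08,0,0,0],[-0.11,0,0,0],[-0.14,0,0,0],[-0.17,0,0,0],[-0.2,0,0,0],[-0.22,0,0,0],[-0.22,0,0,0]]]'
python3 -m handwheel '[[[-0.02,0,0,0],[-0.04,0,0,0],[-0.06,0,0,0],[-0.07,0,0,0],[-0.08,0,0,0],[-0.085,0,0,0],[-0.085,0,0,0]]]'
python3 - <<'E'
from h import *
c=shot("side");cv2.imwrite("pics/s4.png",cv2.resize(c["color"][230:380,260:440,::-1],None,fx=3.5,fy=3.5))
q=bay(-103,40);go(q[0],q[1],16,-6.5)
E
```

```text
time_s: 13.35
eef_pos: [0.4076, 0.2406, 0.0165]
eef_rot: [-0.0, 0.998, -0.057, 0.001]
wrist_force: [0.4, 0.1, 0.5]
opening: 0.422
grasp_force: 0.0
time_s: 14.35
eef_pos: [0.3625, 0.2452, 0.0152]
eef_rot: [0.0, 0.998, -0.057, -0.0]
wrist_force: [1.5, -0.1, -2.2]
opening: 0.419
grasp_force: 0.6
time_s: 15.22
eef_pos: [0.3464, 0.2471, 0.0154]
eef_rot: [-0.0, 0.998, -0.057, 0.0]
wrist_force: [3.7, -0.5, -1.4]
opening: 0.42
grasp_force: 1.5
row [-0.009  0.001 -0.003] twist -0.0 | other twist 2.094 rows>= 1
```

View pics/s4.png

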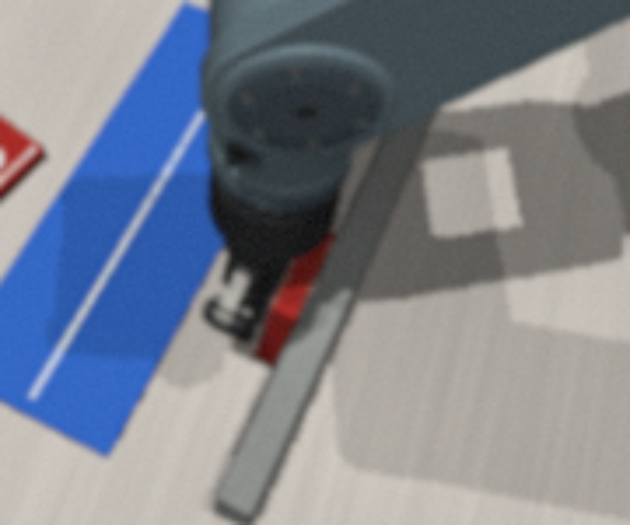

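The plate (crop 295,295) stands steeply against the bar. Raise a little for body clearance and press it flush.

```bash

python3 -m handwheel '[[[0,0,-0.04,0],[0,0,-0.04,0],[-0.02,0,-0.04,0],[-0.03,0,-0.04,0],[-0.04,0,-0.04,0],[-0.04,0,-0.04,0]]]'
python3 -m handwheel '[[[0.2,0,0,0],[0.4,0,0,0],[0.4,0,-0.3,0],[0.4,0,-0.5,0],[0.4,0,-0.5,0],[0.4,0,-0.5,0]]]' 82
cat >> h.py <<'E'
def prof(c,m,step=8,umin=-150,umax=60): # bay-frame profile by height of masked points
    P=cloud(c);p=P[m&~np.isnan(P[:,:,0])]*1000;d=p[:,:2]-BC;u=d@[np.cos(BA),np.sin(BA)];v=d@[-np.sin(BA),np.cos(BA)]
    b=(u>umin)&(u<umax)
    for a in range(0,96,step):
        k=b&(p[:,2]>a)&(p[:,2]<a+step)
        if k.sum()>10: print("z",a,k.sum(),"u",np.percentile(u[k],[2,50,98]).round(1),"v",np.percentile(v[k],[2,98]).round(1))
E
python3 - <<'E'
from h import *
c=shot("wrist");H,S,V=hsv(c);m=((H<8)|(H>172))&(S>130)&(V>60)
prof(c,m,umax=-80);print(ctrl.get_obs()["eef_pos"])
q=bay(-118,40);go(q[0],q[1],50,-6.5)
E
```

```text
time_s: 16.02
eef_pos: [0.3451, 0.248, 0.0251]
eef_rot: [-0.001, 0.998, -0.056, 0.007]
wrist_force: [21.0, -8.9, -10.6]
opening: 0.423
grasp_force: 10.4
time_s: 16.77
eef_pos: [0.4165, 0.2388, 0.1224]
eef_rot: [0.0, 0.998, -0.057, -0.001]
wrist_force: [0.1, 0.6, -0.1]
opening: 0.959
grasp_force: 0.0
z 8 157 u [-112.1 -111.2 -110.5] v [ 9.7 69.3]
z 16 143 u [-112.6 -111.7 -110.8] v [ 9.6 69.3]
z 24 182 u [-113.1 -112.  -111.1] v [ 9.4 69.8]
z 32 308 u [-113.3 -112.4 -111.4] v [ 9.4 70.7]
z 40 309 u [-113.7 -112.7 -111.9] v [ 9.6 70.5]
z 48 254 u [-114.2 -113.1 -112.1] v [ 9.3 70.1]
z 56 245 u [-114.2 -113.3 -112.3] v [ 9.9 69.7]
z 64 367 u [-114.1 -113.2 -112.3] v [ 9.9 69.6]
z 72 18 u [-114.5 -113.4 -112.3] v [ 9.7 69.8]
[0.4161935  0.23869516 0.12197172]
row [-0.435 -0.002  0.361] twist -0.0 | other twist 2.094 rows>= 2
```

Upright and flush (mid u≈-120.5). Regrasp from above and carry to the mat at v=-110.

```bash

python3 -m handwheel '[[[-0.3,0,0,0],[-0.446,0,0,0],[-0.446,0,0,0],[-0.446,0,0.2,0],[-0.446,0,0.32,0],[-0.446,0,0.361,0],[-0.446,0,0.361,0]]]'
python3 -m handwheel '[[[0,0,0,0],[0,0,0,0],[0,0,0,0],[0,0,0,0],[0,0,0,0],[0,0,0,0]]]' 50
python3 -m handwheel '[[[0,0,-0.05,0],[0,0,-0.1,0],[0,0,-0.2,0],[0,0,-0.25,0],[0,0,-0.25,0]]]'
python3 -c "
from h import *
q=bay(0,-110);go(q[0],q[1],105,-6.5)"
```

```text
time_s: 17.7
eef_pos: [0.3291, 0.2488, 0.0506]
eef_rot: [0.0, 0.998, -0.057, -0.001]
wrist_force: [-0.1, 0.4, 0.5]
opening: 0.961
grasp_force: 0.0
time_s: 18.45
eef_pos: [0.3303, 0.2495, 0.0522]
eef_rot: [-0.001, 0.998, -0.057, 0.001]
wrist_force: [0.3, -0.1, 6.2]
opening: 0.74
grasp_force: 66.0
time_s: 19.08
eef_pos: [0.3296, 0.2493, 0.1019]
eef_rot: [-0.0, 0.998, -0.057, 0.001]
wrist_force: [-0.7, 0.2, -2.9]
opening: 0.737
grasp_force: 66.5
row [ 0.591  0.752 -0.015] twist -0.0 | other twist 2.094 rows>= 4
```

```bash

python3 -m handwheel '[[[0.2,0.25,0,0],[0.4,0.5,0,0],[0.591,0.752,0,0],[0.591,0.752,0,0],[0.591,0.752,0,0],[0.591,0.752,0,0]]]'
python3 -m handwheel '[[[0,0,0.1,0],[0,0,0.18,0],[0,0,0.21,0],[0,0,0.22,0],[0,0,0.225,0],[0,0,0.228,0],[0,0,0.228,0]]]'
python3 -m handwheel '[[[0,0,0.003,0],[0,0,0.003,0]]]'
```

```text
time_s: 19.82
eef_pos: [0.4281, 0.0874, 0.1005]
eef_rot: [-0.0, 0.998, -0.056, -0.001]
wrist_force: [0.5, -0.0, -2.7]
opening: 0.74
grasp_force: 67.4
time_s: 20.7
eef_pos: [0.4299, 0.0864, 0.0562]
eef_rot: [-0.0, 0.998, -0.057, 0.001]
wrist_force: [-1.9, 1.1, 4.9]
opening: 0.738
grasp_force: 68.1
time_s: 20.95
eef_pos: [0.4301, 0.0864, 0.0561]
eef_rot: [-0.0, 0.998, -0.057, 0.001]
wrist_force: [-4.6, 2.3, 13.1]
opening: 0.74
grasp_force: 69.4
```

Touchdown. Release, rise, and look.

```bash

python3 -m handwheel '[[[0,0,0,0],[0,0,0,0],[0,0,0,0],[0,0,0,0],[0,0,-0.2,0],[0,0,-0.4,0],[0,0,-0.6,0],[-0.3,0,-0.7,0],[-0.3,0,-0.7,0]]]' 74
python3 - <<'E'
from h import *
c=shot("wrist");save(c,"w5.png");P=cloud(c);H,S,V=hsv(c);m=((H<8)|(H>172))&(S>130)&(V>60)
prof(c,m,16,-60,40); blobs(c,P,m&(P[:,:,0]>.52),200,(-.02,.05))
c=shot("side");P=cloud(c);H,S,V=hsv(c);m=((H<8)|(H>172))&(S>130)&(V>60)
blobs(c,P,m&(P[:,:,0]>.52),100,(-.02,.05))
E
```

```text
time_s: 22.08
eef_pos: [0.3682, 0.0935, 0.1966]
eef_rot: [-0.0, 0.998, -0.056, 0.002]
wrist_force: [0.3, -0.2, -0.1]
opening: 0.865
grasp_force: 0.0
z 80 1264 u [-6.6  0.8  7.5] v [-140.3  -81.3]
px [53. 21.] 2072 xy [569.6 346.7] size [64.7 45. ] ang 78.7 z 16.1
px [180.  19.] 1891 xy [555.1 213.9] size [64.8 43.2] ang 73.0 z 16.1
px [251. 273.] 484 xy [571.5 211.6] size [62.2 75.6] ang 71.0 z 16.1
px [219. 319.] 637 xy [584.5 346.6] size [62.7 76.4] ang 77.8 z 15.5
```

View pics/w5.png

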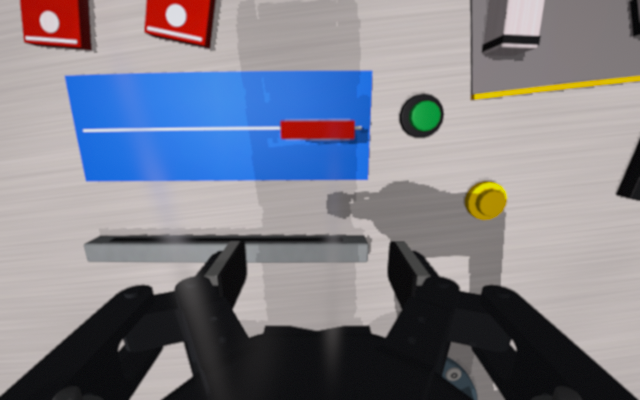

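The plate stands on the mat's white line at (318,130); the third plate was knocked aside to about (588,343). Fetch that one next.

```bash
python3 -c "
from h import *
go(600,337,190,-12.2)"
```

```text
row [ 1.005 -1.342  0.03 ] twist 0.066 | other twist -2.028 rows>= 6
```

```bash

python3 -m handwheel '[[[0.5,-0.67,0,0],[0.5,-0.67,0,0],[0.5,-0.67,0,0],[0.5,-0.67,0,0]]]' 82
python3 -m handwheel '[[[0.5,-0.67,0.03,0.066],[0.5,-0.67,0.03,0.066],[0.5,-0.67,0.03,0.066],[0.5,-0.67,0.03,0.066],[0.5,-0.67,0.03,0.066]]]'
python3 - <<'E'
from h import *
c=shot("wrist");P=cloud(c);H,S,V=hsv(c)
blobs(c,P,(P[:,:,1]>.1)&(P[:,:,0]>.5)&(S>100)|((P[:,:,2]>.008)&(P[:,:,0]>.5)),800,(.008,.03))
m=((H<8)|(H>172))&(S>130)&(V>60); blobs(c,P,m,800,(.008,.03))
E
```

```text
time_s: 22.68
eef_pos: [0.486, 0.2163, 0.1927]
eef_rot: [0.0, 0.998, -0.056, -0.001]
wrist_force: [0.1, 0.7, -0.7]
opening: 0.959
grasp_force: 0.0
time_s: 23.3
eef_pos: [0.5982, 0.3355, 0.1873]
eef_rot: [0.001, 0.994, -0.106, -0.001]
wrist_force: [-0.3, 0.2, -0.1]
opening: 0.963
grasp_force: 0.0
px [160.  24.] 1799 xy [787.3 449.6] size [216.1   5. ] ang 89.1 z 20.0
px [449.  40.] 5400 xy [716.7 172.8] size [80.5 65.2] ang 6.6 z 16.1
px [431. 181.] 4084 xy [574.4 208.5] size [64.9 80.5] ang 71.5 z 16.0
px [311. 194.] 3913 xy [588.6 344. ] size [64.1 79.6] ang 77.7 z 16.0
px [ 45. 277.] 1517 xy [561.7 697. ] size [114.9  50. ] ang 29.9 z 19.3
px [431. 180.] 2912 xy [574.8 208.9] size [64.1 78.2] ang 71.3 z 15.9
px [310. 193.] 2704 xy [588.5 343.4] size [62.6 79.1] ang 77.8 z 15.9
```

```bash
python3 -c "
from h import *
go(617,337.8,8,-12.3)"
```

```text
row [ 0.091 -0.033  0.9  ] twist 0.001 | other twist -2.094 rows>= 3
```

```bash

python3 -m handwheel '[[[0.091,-0.033,0.4,0],[0.091,-0.033,0.7,0],[0.091,-0.033,0.8,0],[0.091,-0.033,0.88,0],[0.091,-0.033,0.9,0],[0.091,-0.033,0.9,0]]]'
python3 -m handwheel '[[[0,0,0,0],[0,0,0,0],[0,0,0,0],[0,0,0,0],[0,0,0,0],[0,0,0,0]]]' 50
python3 -m handwheel '[[[0,0,-0.05,0],[0,0,-0.1,0],[0,0,-0.3,0],[0,0,-0.5,0],[0,0,-0.55,0],[0,0,-0.55,0],[0,0,-0.55,0]]]'
python3 -c "
from h import *
q=bay(-75,0);go(q[0],q[1],110,-6.5)"
```

```text
time_s: 24.1
eef_pos: [0.6194, 0.3395, 0.0111]
eef_rot: [-0.001, 0.994, -0.106, 0.001]
wrist_force: [0.1, -0.2, -0.4]
opening: 0.961
grasp_force: 0.0
time_s: 24.85
eef_pos: [0.6198, 0.3398, 0.0118]
eef_rot: [-0.001, 0.994, -0.106, 0.002]
wrist_force: [-1.2, -1.4, 6.5]
opening: 0.722
grasp_force: 65.8
time_s: 25.72
eef_pos: [0.6167, 0.3387, 0.1164]
eef_rot: [0.001, 0.994, -0.106, -0.002]
wrist_force: [-0.4, -0.3, -2.9]
opening: 0.726
grasp_force: 66.5
row [-1.074  0.92   0.037] twist -0.066 | other twist 2.028 rows>= 5
```

```bash

python3 -m handwheel '[[[-0.54,0.46,0,0],[-0.54,0.46,0,0],[-0.54,0.46,0,0],[-0.54,0.46,0,0]]]'
python3 -m handwheel '[[[-0.535,0.46,0.03,-0.066],[-0.535,0.46,0.03,-0.066],[-0.535,0.46,0.03,-0.066],[-0.535,0.46,0.03,-0.066],[-0.535,0.46,0.03,-0.066]]]'
python3 -c "
from h import *
q=bay(-76,0);go(q[0],q[1],38,-6.5)"
```

```text
time_s: 26.22
eef_pos: [0.4911, 0.2714, 0.1173]
eef_rot: [0.001, 0.994, -0.106, -0.002]
wrist_force: [1.5, 0.8, -2.8]
opening: 0.723
grasp_force: 66.7
time_s: 26.85
eef_pos: [0.3711, 0.2053, 0.1135]
eef_rot: [-0.0, 0.998, -0.057, 0.001]
wrist_force: [0.0, -0.1, -2.7]
opening: 0.72
grasp_force: 66.8
row [-0.021  0.008  0.377] twist -0.0 | other twist 2.094 rows>= 2
```

```bash

python3 -m handwheel '[[[-0.02,0.008,0.2,0],[-0.02,0.008,0.3,0],[-0.02,0.008,0.36,0],[-0.02,0.008,0.38,0],[-0.02,0.008,0.4,0],[-0.02,0.008,0.42,0],[-0.02,0.008,0.44,0],[-0.02,0.008,0.46,0],[-0.02,0.008,0.475,0],[-0.02,0.008,0.475,0]]]'
python3 -m handwheel '[[[0,0,0,0],[0,0,0,0],[0,0,0,0],[0,0,-0.1,0],[0,0,-0.3,0],[0,0,-0.6,0],[0.2,0,-0.6,0],[0.2,0,-0.6,0]]]' 82
python3 - <<'E'
from h import *
c=shot("wrist");H,S,V=hsv(c);m=((H<8)|(H>172))&(S>130)&(V>60)
prof(c,m,8,-150,-40)
q=bay(-40,0);go(q[0],q[1],17,-6.5)
E
```

```text
time_s: 28.1
eef_pos: [0.3697, 0.204, 0.0201]
eef_rot: [-0.001, 0.998, -0.057, 0.004]
wrist_force: [4.5, -3.6, 4.7]
opening: 0.721
grasp_force: 65.1
time_s: 29.1
eef_pos: [0.4074, 0.199, 0.1396]
eef_rot: [-0.001, 0.998, -0.057, 0.002]
wrist_force: [-0.8, -0.1, -0.5]
opening: 0.96
grasp_force: 0.0
z 8 96 u [-80.1 -71.1 -70.4] v [-32.3  29.5]
z 16 741 u [-88.6 -81.  -75.3] v [-31.6  29.8]
z 24 898 u [-102.3  -95.3  -86.7] v [-31.9  28.7]
z 32 1089 u [-115.8 -108.1 -100.5] v [-31.6  29.2]
z 40 865 u [-130.5 -122.9 -114.7] v [-32.2  29.5]
z 48 424 u [-138.6 -131.8 -127.9] v [-32.3  29.2]
row [-0.013 -0.005  0.605] twist -0.001 | other twist 2.094 rows>= 2
```

```bash

python3 -m handwheel '[[[-0.013,0,0,0],[-0.013,0,0.3,0],[-0.013,0,0.5,0],[-0.013,0,0.6,0],[-0.013,0,0.605,0],[-0.013,0,0.605,0]]]' 36
python3 -m handwheel '[[[-0.05,0,0,0],[-0.08,0,0,0],[-0.11,0,0,0],[-0.14,0,0,0],[-0.17,0,0,0],[-0.2,0,0,0],[-0.23,0,-0.01,0],[-0.26,0,-0.02,0],[-0.28,0,-0.03,0],[-0.28,0,-0.04,0]]]'
python3 -m handwheel '[[[-0.01,0,0,0],[-0.02,0,0,0],[-0.03,0,0,0],[-0.04,0,0,0],[-0.045,0,0,0],[-0.045,0,0,0]]]'
python3 -m handwheel '[[[0.2,0,0,0],[0.4,0,0,0],[0.4,0,-0.3,0],[0.4,0,-0.5,0],[0.4,0,-0.5,0],[0.4,0,-0.5,0]]]' 82
python3 - <<'E'
from h import *
c=shot("wrist");H,S,V=hsv(c);m=((H<8)|(H>172))&(S>130)&(V>60)
prof(c,m,16,-150,-80)
q=bay(-120.5,-1);go(q[0],q[1],50,-6.5)
E
```

```text
time_s: 29.9
eef_pos: [0.4018, 0.1996, 0.0171]
eef_rot: [0.0, 0.998, -0.057, -0.0]
wrist_force: [-0.6, 1.5, 0.9]
opening: 0.427
grasp_force: 0.0
time_s: 31.15
eef_pos: [0.3457, 0.2057, 0.0249]
eef_rot: [0.0, 0.998, -0.057, -0.0]
wrist_force: [2.4, -0.1, -0.6]
opening: 0.418
grasp_force: 0.8
time_s: 31.9
eef_pos: [0.3418, 0.2069, 0.026]
eef_rot: [-0.001, 0.998, -0.057, 0.004]
wrist_force: [14.8, -2.5, -6.2]
opening: 0.423
grasp_force: 6.4
time_s: 32.65
eef_pos: [0.4154, 0.1976, 0.1238]
eef_rot: [0.0, 0.998, -0.057, -0.001]
wrist_force: [0.3, -0.7, 0.1]
opening: 0.959
grasp_force: 0.0
z 0 11 u [-130.5 -129.4 -128.1] v [-44.   44.4]
z 16 256 u [-130.6 -128.7  -94. ] v [-41.7  42.1]
z 32 56 u [-90.7 -88.2 -85.9] v [-28.5  27. ]
z 48 36 u [-84.  -83.  -80.1] v [-27.8  26.4]
z 64 1041 u [-88.3 -84.  -80.2] v [-30.9  29.8]
row [-0.465 -0.002  0.369] twist -0.0 | other twist 2.094 rows>= 2
```

```bash
python3 - <<'E'
from h import *
c=shot("wrist");save(c,"w6.png");H,S,V=hsv(c);m=((H<8)|(H>172))&(S>110)&(V>40)
prof(c,m,8,-150,20)
E
```

```text
z 8 32 u [-5.5  1.5  7. ] v [-98.6 -78.3]
z 16 72 u [-5.8  3.5  7.4] v [-134.4  -78.3]
z 24 155 u [-107.2    4.4    7.9] v [-132.6   26.7]
z 32 223 u [-101.8    6.     7.9] v [-133.8   27.3]
z 40 236 u [-95.7   7.1   7.9] v [-133.2   27.1]
z 48 254 u [-88.    0.8   7.9] v [-134.7   26.9]
z 56 275 u [-83.2  -0.5   7.7] v [-135.6   28.6]
z 64 1570 u [-73.8 -65.5   7.5] v [-118.7   29.1]
z 72 185 u [-70.   -2.5   7.6] v [-93.3  27.6]
z 80 2266 u [-7.4  0.   7.1] v [-140.1  -79. ]
```

View pics/w6.png

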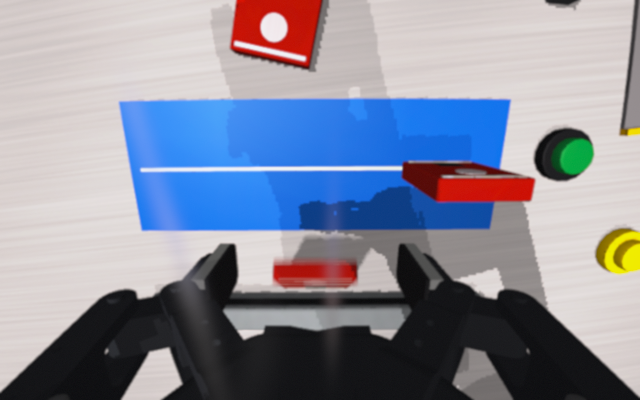

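The plate (crop 315,272) is toppling back off the bar towards the mat. Let it settle and measure.

```bash

python3 -m handwheel '[[[0.2,0,-0.4,0],[0.2,0,-0.4,0],[0.2,0,-0.4,0],[0.2,0,-0.4,0],[0.2,0,-0.4,0],[0.2,0,-0.4,0]]]'
python3 - <<'E'
from h import *
c=shot("wrist");H,S,V=hsv(c);m=((H<8)|(H>172))&(S>110)&(V>40)
prof(c,m,8,-150,-20)
P=cloud(c);blobs(c,P,m,800,(.004,.05))
E
```

```text
time_s: 33.5
eef_pos: [0.4558, 0.1931, 0.2037]
eef_rot: [0.0, 0.998, -0.057, -0.001]
wrist_force: [-0.1, 0.9, -0.4]
opening: 0.959
grasp_force: 0.0
z 8 53 u [-100.5  -94.6  -27.6] v [-31.3  24.5]
z 16 2127 u [-99.2 -65.2 -27.9] v [-30.8  29.3]
px [290.  75.] 3585 xy [573.8 208.4] size [63.3 79.1] ang 71.4 z 16.1
px [315. 245.] 2182 xy [376.4 202.5] size [63. 79.] ang 83.6 z 19.2
```

```bash
python3 -c "
from h import *
q=bay(-38,-1);go(q[0],q[1],14.5,-6.5)"
```

```text
row [-0.258 -0.     0.948] twist -0.0 | other twist 2.094 rows>= 4
```

```bash

python3 -m handwheel '[[[-0.258,0,0,0],[-0.258,0,0.3,0],[-0.258,0,0.6,0],[-0.258,0,0.85,0],[-0.258,0,0.93,0],[-0.258,0,0.948,0],[-0.258,0,0.948,0]]]'
python3 -m handwheel '[[[0,0,0,0],[0,0,0,0],[0,0,0,0],[0,0,0,0],[0,0,0,0],[0,0,0,0]]]' 50
python3 -m handwheel '[[[0,0,-0.05,0],[0,0,-0.15,0],[0,0,-0.3,0],[-0.1,0,-0.3,0],[-0.19,0,-0.3,0],[-0.19,0,-0.3,0],[-0.19,0,-0.3,0]]]'
python3 -c "
from h import *
q=bay(-76,0);go(q[0],q[1],18,-6.5)"
```

```text
time_s: 34.42
eef_pos: [0.407, 0.1993, 0.0167]
eef_rot: [-0.0, 0.998, -0.057, 0.001]
wrist_force: [0.5, -0.1, 0.2]
opening: 0.962
grasp_force: 0.0
time_s: 35.17
eef_pos: [0.4072, 0.1993, 0.0171]
eef_rot: [-0.0, 0.998, -0.057, 0.002]
wrist_force: [0.4, 0.9, 7.4]
opening: 0.722
grasp_force: 63.3
time_s: 36.05
eef_pos: [0.368, 0.2033, 0.0753]
eef_rot: [-0.0, 0.998, -0.057, 0.0]
wrist_force: [0.1, -0.9, -2.0]
opening: 0.72
grasp_force: 66.0
row [-0.006 -0.004  0.287] twist 0.0 | other twist -2.094 rows>= 1
```

```bash

python3 -m handwheel '[[[0,0,0.12,0],[0,0,0.16,0],[0,0,0.18,0],[0,0,0.2,0],[0,0,0.22,0],[0,0,0.24,0],[0,0,0.26,0],[0,0,0.28,0],[0,0,0.287,0],[0,0,0.287,0]]]'
python3 -m handwheel '[[[0,0,0,0],[0,0,0,0],[0,0,0,0],[0,0,-0.1,0],[0,0,-0.3,0],[0,0,-0.6,0],[0.2,0,-0.6,0],[0.2,0,-0.6,0]]]' 82
python3 - <<'E'
from h import *
c=shot("wrist");H,S,V=hsv(c);m=((H<8)|(H>172))&(S>130)&(V>60)
prof(c,m,8,-150,-40)
q=bay(-40,0);go(q[0],q[1],18,-6.5)
E
```

```text
time_s: 37.3
eef_pos: [0.3719, 0.2036, 0.0198]
eef_rot: [-0.001, 0.998, -0.057, 0.003]
wrist_force: [5.0, -2.5, 6.0]
opening: 0.723
grasp_force: 66.1
time_s: 38.3
eef_pos: [0.41, 0.1987, 0.1395]
eef_rot: [-0.0, 0.998, -0.057, 0.002]
wrist_force: [-0.6, 0.2, -0.6]
opening: 0.959
grasp_force: 0.0
z 8 87 u [-71.7 -69.1 -67.9] v [-31.8  28.6]
z 16 711 u [-87.6 -79.1 -72.6] v [-31.8  29.9]
z 24 907 u [-101.4  -94.3  -84.9] v [-31.4  28.8]
z 32 1123 u [-115.8 -107.2  -99.1] v [-31.6  29.2]
z 40 958 u [-130.6 -123.1 -114.6] v [-32.   29.5]
z 48 290 u [-137.6 -132.4 -128. ] v [-31.4  29.2]
row [-0.026 -0.005  0.6  ] twist -0.001 | other twist 2.094 rows>= 2
```

```bash

python3 -m handwheel '[[[-0.026,0,0,0],[-0.026,0,0.3,0],[-0.026,0,0.5,0],[-0.026,0,0.595,0],[-0.026,0,0.6,0],[-0.026,0,0.6,0]]]' 36
python3 -m handwheel '[[[-0.05,0,0,0],[-0.08,0,0,0],[-0.11,0,0,0],[-0.14,0,0,0],[-0.17,0,0,0],[-0.2,0,0,0],[-0.23,0,-0.01,0],[-0.26,0,-0.02,0],[-0.28,0,-0.03,0],[-0.28,0,-0.04,0]]]'
python3 -m handwheel '[[[-0.01,0,0,0],[-0.02,0,0,0],[-0.03,0,0,0],[-0.04,0,0,0],[-0.05,0,0,0],[-0.06,0,0,0],[-0.065,0,0,0],[-0.065,0,0,0],[-0.065,0,0,0]]]'
python3 -m handwheel '[[[0.02,0,0,0],[0.04,0,0,0],[0.05,0,0,0],[0.06,0,0,0],[0.07,0,0,0],[0.08,0,0,0],[0.1,0,0,0],[0.1,0,0,0]]]'
python3 - <<'E'
from h import *
c=shot("side");H,S,V=hsv(c);m=((H<8)|(H>172))&(S>110)&(V>40)
prof(c,m,8,-160,-80)
E
```

```text
time_s: 39.1
eef_pos: [0.4019, 0.1995, 0.0181]
eef_rot: [0.0, 0.998, -0.057, -0.0]
wrist_force: [0.9, -0.1, 0.3]
opening: 0.423
grasp_force: 0.0
time_s: 40.35
eef_pos: [0.3461, 0.2058, 0.026]
eef_rot: [0.0, 0.998, -0.057, -0.0]
wrist_force: [3.2, -0.7, 0.2]
opening: 0.417
grasp_force: 0.9
time_s: 41.48
eef_pos: [0.3416, 0.2074, 0.0283]
eef_rot: [-0.001, 0.998, -0.057, 0.008]
wrist_force: [22.6, -5.9, -7.5]
opening: 0.421
grasp_force: 10.0
time_s: 42.48
eef_pos: [0.354, 0.2049, 0.0259]
eef_rot: [-0.0, 0.998, -0.057, 0.0]
wrist_force: [0.3, -0.9, -0.4]
opening: 0.42
grasp_force: 0.0
z 16 11 u [-124.8 -117.5 -112.2] v [31.  32.1]
z 24 19 u [-126.5 -121.3 -111.6] v [-18.7  32.5]
z 32 15 u [-126.7 -123.6 -113.4] v [-16.4  31.8]
z 40 17 u [-126.7 -122.9 -112.8] v [-14.1  31.9]
z 48 17 u [-126.8 -122.  -111.9] v [-12.6  32.3]
z 56 21 u [-126.9 -123.3 -111.2] v [-10.7  31.5]
z 64 19 u [-126.9 -122.7 -113.3] v [-7.1 31.8]
z 72 101 u [-126.8 -118.3 -110.7] v [-28.1  31.2]
z 80 93 u [-126.3 -119.5 -110.9] v [-27.5  30.7]
```

Standing vertical now. Retreat, rise and regrasp.

```bash

python3 -m handwheel '[[[0.1,0,0,0],[0.2,0,0,0],[0.3,0,0,0],[0.3,0,-0.3,0],[0.3,0,-0.5,0],[0.3,0,-0.5,0]]]' 
python3 - <<'E'
from h import *
c=shot("wrist");H,S,V=hsv(c);m=((H<8)|(H>172))&(S>130)&(V>60)
prof(c,m,16,-150,-60)
q=bay(-120,-1);go(q[0],q[1],50,-6.5)
E
```

```text
time_s: 43.28
eef_pos: [0.4157, 0.1986, 0.129]
eef_rot: [-0.001, 0.998, -0.057, 0.003]
wrist_force: [0.2, 0.2, -0.1]
opening: 0.42
grasp_force: 0.0
z 0 129 u [-110.5 -109.8 -109.1] v [-31.   28.4]
z 16 288 u [-110.6 -109.8 -109.1] v [-31.1  28.5]
z 32 573 u [-110.8 -110.  -109.2] v [-31.3  29.5]
z 48 497 u [-110.9 -110.1 -109.2] v [-31.3  29.3]
z 64 562 u [-112.7 -109.8 -108.7] v [-30.7  28.6]
z 80 27 u [-112.4 -110.8 -109.6] v [-12.   12.3]
row [-0.459  0.002  0.384] twist -0.0 | other twist 2.094 rows>= 2
```

```bash

python3 -m handwheel '[[[-0.3,0,0,0],[-0.449,0.002,0,0],[-0.449,0.002,0,0],[-0.449,0.002,0.2,0],[-0.449,0.002,0.34,0],[-0.449,0.002,0.384,0],[-0.449,0.002,0.384,0]]]' 82
python3 -m handwheel '[[[0,0,0,0],[0,0,0,0],[0,0,0,0],[0,0,0,0],[0,0,0,0],[0,0,0,0]]]' 50
python3 -m handwheel '[[[0,0,-0.05,0],[0,0,-0.1,0],[0,0,-0.2,0],[0,0,-0.25,0],[0,0,-0.25,0]]]'
python3 -c "
from h import *
q=bay(0,110);go(q[0],q[1],105,-6.5)"
```

```text
time_s: 44.2
eef_pos: [0.324, 0.2077, 0.0486]
eef_rot: [0.0, 0.998, -0.057, -0.001]
wrist_force: [0.2, -0.6, 0.1]
opening: 0.958
grasp_force: 0.0
time_s: 44.95
eef_pos: [0.3253, 0.2082, 0.0503]
eef_rot: [-0.0, 0.998, -0.057, 0.001]
wrist_force: [-0.6, -0.8, 6.2]
opening: 0.744
grasp_force: 66.5
time_s: 45.58
eef_pos: [0.3246, 0.2081, 0.0999]
eef_rot: [-0.0, 0.998, -0.057, 0.001]
wrist_force: [-0.3, 0.4, -3.3]
opening: 0.74
grasp_force: 66.5
row [ 0.592 -0.555 -0.024] twist -0.0 | other twist 2.094 rows>= 3
```

```bash

python3 -m handwheel '[[[0.2,-0.19,0,0],[0.4,-0.38,0,0],[0.592,-0.555,0,0],[0.592,-0.555,0,0],[0.592,-0.555,0,0],[0.592,-0.555,0,0]]]'
python3 -m handwheel '[[[0,0,0.1,0],[0,0,0.18,0],[0,0,0.21,0],[0,0,0.22,0],[0,0,0.225,0],[0,0,0.23,0],[0,0,0.23,0]]]'
```

```text
time_s: 46.32
eef_pos: [0.4529, 0.3041, 0.0985]
eef_rot: [0.0, 0.998, -0.057, -0.001]
wrist_force: [-0.4, -0.4, -2.8]
opening: 0.741
grasp_force: 67.4
time_s: 47.2
eef_pos: [0.4547, 0.3049, 0.0543]
eef_rot: [-0.0, 0.998, -0.057, 0.0]
wrist_force: [-1.6, -2.2, 4.7]
opening: 0.738
grasp_force: 68.2
```

Touched down; release and head for the tipped reducer at (521,-119), which has its foot towards the robot.

```bash

python3 -m handwheel '[[[0,0,0.002,0],[0,0,0.002,0],[0,0,0,0],[0,0,0,0],[0,0,-0.2,0],[0,0,-0.4,0],[0,0,-0.7,0],[-0.3,0,-0.7,0],[-0.3,0,-0.7,0]]]' 74
python3 - <<'E'
from h import *
c=shot("wrist");H,S,V=hsv(c);m=((H<8)|(H>172))&(S>130)&(V>60)
prof(c,m,16,-60,40)
go(500,-118,190,-6.5)
E
```

```text
time_s: 48.32
eef_pos: [0.3912, 0.3117, 0.193]
eef_rot: [0.0, 0.998, -0.056, -0.001]
wrist_force: [-0.0, 0.2, -1.2]
opening: 0.863
grasp_force: 0.0
z 0 65 u [-5.8 -0.3  9.7] v [-216.8  -78.1]
z 16 108 u [-6.4 -0.1  6. ] v [-79.5 -77.2]
z 32 137 u [-6.1  0.2  6.1] v [-79.5 -77.4]
z 48 156 u [-6.1  0.2  6.1] v [-79.6 -77.5]
z 64 190 u [-6.3  0.   6.2] v [-79.7 -77.5]
z 80 2545 u [-6.5  0.2  7.4] v [-138.7  137.4]
row [0.771 2.075 0.016] twist 0.001 | other twist -2.093 rows>= 8
```

Both plates stand. Move over the lane and look at the tipped reducers.

```bash

python3 -m handwheel '[[[0.3,0.9,-0.2,0],[0.3,0.9,-0.2,0],[0.3,0.9,-0.2,0],[0.3,0.9,-0.2,0]]]' 82
python3 -m handwheel '[[[0.3,0.9,0,0],[0.3,0.9,0,0],[0.3,0.9,0,0],[0.3,0.9,0,0]]]'
python3 -m handwheel '[[[-0.1,0.9,0.1,0],[-0.1,0.9,0.1,0],[-0.1,0.9,0.1,0],[-0.1,0.9,0.1,0]]]'
python3 - <<'E'
from h import *
c=shot("wrist");save(c,"w7.png");P=cloud(c)
blobs(c,P,(P[:,:,0]>.44)&(P[:,:,0]<.62)&(P[:,:,1]<-.07),200,(.012,.1))
H,S,V=hsv(c);blobs(c,P,(P[:,:,0]>.44)&(V<40)&(P[:,:,0]<.62)&(P[:,:,1]<-.07),30,(.012,.1))
print(ctrl.get_obs()["eef_pos"],ctrl.get_obs()["q"])
E
```

```text
time_s: 48.88
eef_pos: [0.4361, 0.1222, 0.2341]
eef_rot: [0.0, 0.998, -0.06, 0.001]
wrist_force: [0.1, -0.1, 0.1]
opening: 0.959
grasp_force: 0.0
time_s: 49.38
eef_pos: [0.4739, -0.0632, 0.2326]
eef_rot: [0.0, 0.998, -0.059, -0.0]
wrist_force: [0.3, 0.7, -0.9]
opening: 0.964
grasp_force: 0.0
time_s: 49.88
eef_pos: [0.4321, -0.2381, 0.2121]
eef_rot: [-0.0, 0.998, -0.059, -0.001]
wrist_force: [0.4, 0.3, -0.7]
opening: 0.957
grasp_force: 0.0
px [239.  19.] 295 xy [ 612.5 -178.1] size [20.  14.8] ang 89.7 z 19.9
px [418.  82.] 2821 xy [ 530.1 -357.2] size [37.2 73.9] ang 87.5 z 39.8
px [495.  73.] 2690 xy [ 527.4 -430.5] size [37.1 37.3] ang 78.4 z 63.2
px [347. 103.] 1553 xy [ 513.9 -278.7] size [36.3 36.7] ang 13.5 z 64.3
px [200. 118.] 2653 xy [ 521.6 -120.6] size [36.5 73.7] ang 83.6 z 39.7
px [415. 110.] 161 xy [ 499.8 -354.6] size [34.5  6.2] ang 84.2 z 39.9
px [219. 144.] 58 xy [ 489.9 -134.7] size [1.4 7.1] ang 83.6 z 27.1
[ 0.43258893 -0.23630483  0.21227285] [-7.41704059e-01  2.33952338e-02  1.83581301e+00  6.75713233e-04
  1.28428587e+00  9.44959012e-01]
```

View pics/w7.png

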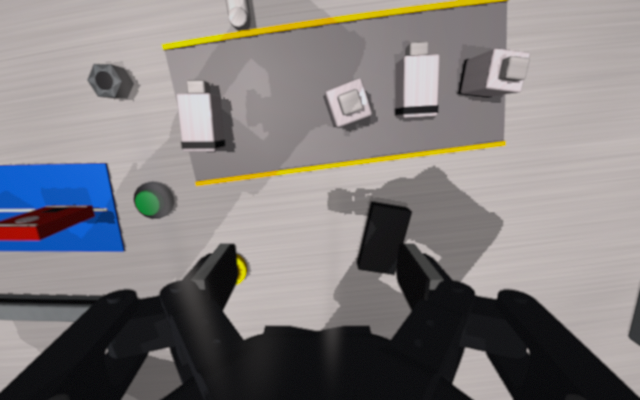

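Both tipped reducers, at (200,118) and (418,82), have the black foot towards the robot and the drive away from it. I grasp the left one at its foot end, then turn it half a turn on the way to the bar.

```bash
python3 -c "
from h import *
go(496.8,-117.8,100,-6.4)"
```

```text
row [ 0.251 -0.625  0.562] twist -0.003 | other twist 2.091 rows>= 3
```

```bash

python3 -m handwheel '[[[0.251,-0.625,0.2,-0.003],[0.251,-0.625,0.4,-0.003],[0.251,-0.625,0.562,-0.003],[0.251,-0.625,0.562,-0.003],[0.251,-0.625,0.75,-0.003],[0.251,-0.625,0.9,-0.003],[0.251,-0.625,0.942,-0.003],[0.251,-0.625,0.942,-0.003]]]' 82
python3 -m handwheel '[[[0,0,0,0],[0,0,0,0],[0,0,0,0],[0,0,0,0],[0,0,0,0],[0,0,0,0],[0,0,0,0],[0,0,0,0]]]' 20
python3 -m handwheel '[[[0,0,-0.05,0],[0,0,-0.2,0],[0,0,-0.4,0],[0,0,-0.6,0],[0,0,-0.7,0],[0,0,-0.7,0]]]'
python3 -c "
from h import *
q=bay(-92,0);go(q[0],q[1],165,-6.5);print(ctrl.get_obs()['q'])"
```

```text
time_s: 50.92
eef_pos: [0.4975, -0.118, 0.0259]
eef_rot: [0.0, 0.999, -0.054, 0.001]
wrist_force: [-0.3, -1.5, 0.9]
opening: 0.961
grasp_force: 0.0
time_s: 51.92
eef_pos: [0.4975, -0.1182, 0.0259]
eef_rot: [0.0, 0.999, -0.055, 0.001]
wrist_force: [-2.1, 1.1, 6.8]
opening: 0.405
grasp_force: 61.2
time_s: 52.68
eef_pos: [0.4977, -0.1183, 0.1667]
eef_rot: [0.001, 0.999, -0.055, 0.002]
wrist_force: [0.5, -0.3, -2.6]
opening: 0.405
grasp_force: 60.2
row [-0.906 -1.532  0.003] twist 0.003 | other twist -2.092 rows>= 6
[-4.65664057e-01  1.16660597e-01  1.83598813e+00 -3.98880827e-05
  1.18506153e+00  1.21430722e+00]
```

```bash

python3 -m handwheel '[[[-0.45,-0.77,0,0],[-0.45,-0.77,0,0],[-0.45,-0.77,0,0],[-0.45,-0.77,0,0]]]'
python3 -m handwheel '[[[-0.45,-0.766,0,-0.12],[-0.45,-0.766,0,-0.25],[-0.45,-0.766,0,-0.37],[-0.45,-0.766,0,-0.5],[-0.45,-0.766,0,-0.62],[-0.45,-0.766,0,-0.75],[-0.45,-0.766,0,-0.87],[-0.45,-0.766,0,-1],[-0.45,-0.766,0,-1]]]'
python3 -m handwheel '[[[0,0,0,-0.12],[0,0,0,-0.25],[0,0,0,-0.37],[0,0,0,-0.5],[0,0,0,-0.62],[0,0,0,-0.75],[0,0,0,-0.87],[0,0,0,-1],[0,0,0,-1],[0,0,0,-1]]]'
python3 -c "
from h import *
q=bay(-92,0);go(q[0],q[1],60,-6.5);print(ctrl.get_obs()['q'],Tw(ctrl.get_obs())[:2,0])"
```

```text
time_s: 53.18
eef_pos: [0.421, 0.048, 0.1629]
eef_rot: [-0.001, 0.999, -0.052, -0.002]
wrist_force: [0.2, -0.1, -2.9]
opening: 0.407
grasp_force: 60.8
time_s: 54.3
eef_pos: [0.3514, 0.2065, 0.1639]
eef_rot: [-0.0, 0.769, 0.64, -0.001]
wrist_force: [0.1, 0.0, -1.8]
opening: 0.409
grasp_force: 61.1
time_s: 55.55
eef_pos: [0.3514, 0.207, 0.1645]
eef_rot: [-0.0, 0.128, 0.992, -0.0]
wrist_force: [-0.4, -0.1, -2.3]
opening: 0.411
grasp_force: 61.1
row [ 0.001 -0.005  0.522] twist -0.095 | other twist 1.999 rows>= 2
[ 2.39322333e-01 -1.23460310e-01  2.08020340e+00 -4.46180083e-05
  1.18518205e+00 -1.07518030e+00] [-0.96734037  0.25348084]
```

```bash

python3 -m handwheel '[[[0,-0.005,0.25,-0.095],[0,-0.005,0.45,-0.095],[0,-0.005,0.52,-0.095],[0,-0.005,0.55,-0.095],[0,-0.005,0.57,-0.095],[0,-0.005,0.59,-0.095],[0,-0.005,0.59,-0.095]]]'
python3 -m handwheel '[[[0,0,0.02,0],[0,0,0.04,0],[0,0,0.06,0],[0,0,0.06,0]]]'
python3 -m handwheel '[[[0,0,0.01,0],[0,0,0.02,0],[0,0,0.03,0],[0,0,0.03,0]]]'
```

```text
time_s: 56.42
eef_pos: [0.3541, 0.2063, 0.0492]
eef_rot: [0.003, 0.054, 0.999, 0.0]
wrist_force: [-0.1, -5.0, 8.5]
opening: 0.403
grasp_force: 63.1
time_s: 56.92
eef_pos: [0.3589, 0.2063, 0.0391]
eef_rot: [0.008, 0.054, 0.999, 0.001]
wrist_force: [9.3, -8.9, 12.1]
opening: 0.409
grasp_force: 66.6
time_s: 57.42
eef_pos: [0.3603, 0.2065, 0.0338]
eef_rot: [0.009, 0.054, 0.999, 0.001]
wrist_force: [11.6, -10.3, 15.2]
opening: 0.411
grasp_force: 69.2
```

```bash

python3 -m handwheel '[[[0,0,0.015,0],[0,0,0.03,0],[0,0,0.04,0],[0,0,0.04,0]]]'
python3 -m handwheel '[[[0,0,0,0],[0,0,0,0],[0,0,0,0],[0,0,0,0],[0,0,-0.1,0],[0,0,-0.3,0],[0,0,-0.6,0],[-0.25,0,-0.6,0],[-0.25,0,-0.6,0]]]' 60
python3 - <<'E'
from h import *
for n in("wrist","side"):
    c=shot(n)
    if n=="side": cv2.imwrite("pics/s8.png",cv2.resize(c["color"][230:380,260:440,::-1],None,fx=3.5,fy=3.5))
    P=cloud(c);d=P[:,:,:2]*1000-BC;u=d@np.array([np.cos(BA),np.sin(BA)]);v=d@np.array([-np.sin(BA),np.cos(BA)])
    print(n);prof(c,(np.abs(v)<60)&(P[:,:,2]>.032)&(P[:,:,2]<.1),8,-160,-20)
E
```

```text
time_s: 57.92
eef_pos: [0.3614, 0.2066, 0.026]
eef_rot: [0.01, 0.054, 0.999, 0.001]
wrist_force: [14.1, -11.1, 13.1]
opening: 0.409
grasp_force: 73.4
time_s: 59.05
eef_pos: [0.404, 0.2007, 0.1425]
eef_rot: [0.002, 0.055, 0.998, 0.001]
wrist_force: [-0.8, -0.7, -1.6]
opening: 0.703
grasp_force: 0.0
wrist
z 32 592 u [-135.5  -77.5  -70.9] v [-16.7  18.8]
z 40 690 u [-132.8  -89.8  -82.9] v [-16.2  18.4]
z 48 904 u [-142.  -101.8  -93.9] v [-16.   18.2]
z 56 1639 u [-137.9 -116.9 -104.9] v [-15.9  17.6]
z 64 155 u [-133.5 -130.9 -114.9] v [-7.8 16.4]
side
z 32 124 u [-148.   -83.2  -72. ] v [-40.2  38.8]
z 40 99 u [-134.   -92.6  -83.5] v [-13.4  19.9]
z 48 122 u [-142.5 -104.   -92. ] v [-14.7  19.8]
z 56 162 u [-139.7 -118.9 -105.2] v [-15.   18.7]
z 64 18 u [-134.2 -129.1 -114.4] v [-7.2 11.3]
```

View pics/s8.png

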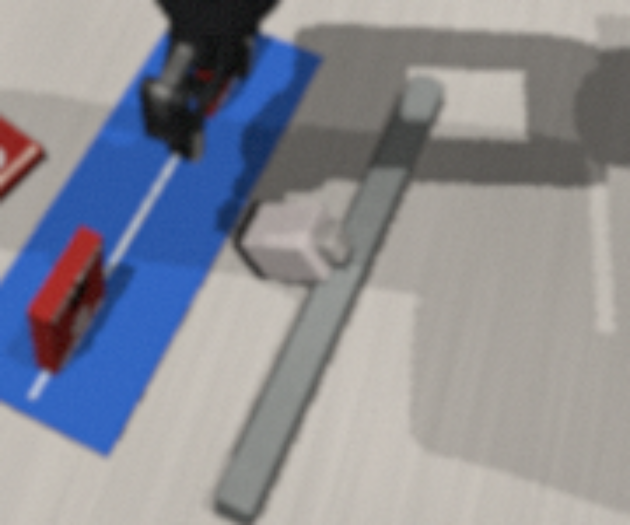

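The crop shows the reducer leaning on the bar at (290,240), foot towards the mat. Push its foot in.

```bash

python3 -m handwheel '[[[0,0,0.25,0],[0,0,0.5,0],[0,0,0.59,0],[0,0,0.6,0],[0,0,0.6,0],[0,0,0.6,0]]]' 10
python3 -m handwheel '[[[0.05,0,0,0],[0.08,0,0,0],[0.1,0,0,0],[0.12,0,0,0],[0.14,0,0,0],[0.16,0,0,0],[0.18,0,0,0],[0.2,0,0,0],[0.2,0,0,0]]]'
python3 -m handwheel '[[[0.01,0,0,0],[0.02,0,0,0],[0.03,0,0,0],[0.04,0,0,0],[0.05,0,0,0],[0.05,0,0,0],[0.05,0,0,0]]]'
python3 -c "
from h import *
d=ctrl.get_obs()['eef_pos'][:2]*1000-BC;print(d@[np.cos(BA),np.sin(BA)])"
```

```text
time_s: 59.9
eef_pos: [0.4014, 0.2011, 0.0217]
eef_rot: [0.001, 0.054, 0.999, 0.0]
wrist_force: [0.9, 0.2, 0.4]
opening: 0.117
grasp_force: 0.0
time_s: 61.02
eef_pos: [0.3668, 0.2057, 0.0229]
eef_rot: [0.006, 0.054, 0.999, 0.001]
wrist_force: [15.0, -2.5, 0.1]
opening: 0.121
grasp_force: 7.3
time_s: 61.9
eef_pos: [0.3651, 0.2072, 0.026]
eef_rot: [0.014, 0.054, 0.998, 0.002]
wrist_force: [30.2, -7.7, 2.6]
opening: 0.118
grasp_force: 15.4
-78.09936946834773
```

```bash

python3 -m handwheel '[[[-0.02,0,0,0],[-0.04,0,0,0],[-0.05,0,0,0],[-0.06,0,0,0],[-0.07,0,0,0],[-0.1,0,0,0],[-0.2,0,0,0],[-0.3,0,-0.2,0],[-0.3,0,-0.5,0],[-0.3,0,-0.5,0]]]'
python3 - <<'E'
from h import *
c=shot("wrist");P=cloud(c);d=P[:,:,:2]*1000-BC;v=d@np.array([-np.sin(BA),np.cos(BA)])
prof(c,(np.abs(v)<60)&(P[:,:,2]>.004)&(P[:,:,2]<.1),8,-122,-60)
c=shot("side");P=cloud(c);d=P[:,:,:2]*1000-BC;v=d@np.array([-np.sin(BA),np.cos(BA)])
prof(c,(np.abs(v)<60)&(P[:,:,2]>.004)&(P[:,:,2]<.1),8,-128,-65)
q=bay(-109,1);go(q[0],q[1],44,-6.5)
E
```

```text
time_s: 63.15
eef_pos: [0.4133, 0.2003, 0.1247]
eef_rot: [0.003, 0.054, 0.999, 0.001]
wrist_force: [0.3, -0.4, 0.2]
opening: 0.117
grasp_force: 0.0
z 56 1940 u [-116.3  -99.7  -81.6] v [-15.   19.8]
z 72 885 u [-107.9  -99.4  -90.2] v [-6.9 11.3]
z 0 15 u [-115.8 -100.6  -81.3] v [-14.   21.9]
z 8 40 u [-115.9 -104.4  -80.4] v [-9.9 21.9]
z 16 29 u [-115.2 -101.8  -81.8] v [-4.2 21.8]
z 24 32 u [-115.  -105.2  -82.9] v [-9.5 21.5]
z 32 33 u [-114.9 -103.5  -81. ] v [-11.6  21.3]
z 40 34 u [-114.8 -103.7  -80.5] v [-5.2 21.4]
z 48 35 u [-114.6 -100.1  -80.1] v [-10.4  21.5]
z 56 153 u [-114.1 -101.6  -78.8] v [-14.9  21. ]
z 64 23 u [-105.7  -97.6  -86.7] v [-2.  12.8]
z 72 65 u [-105.4  -95.8  -87.1] v [-6.4 12. ]
row [0.381 0.006 0.383] twist 0.004 | other twist -2.091 rows>= 2
```

Upright, centred at u≈-99, v≈2.4. Grasp and carry to its lane place at (521,-120).

```bash

python3 -m handwheel '[[[0.2,0.013,0,0],[0.331,0.013,0,0],[0.331,0.013,0,0],[0.331,0.013,0.2,0],[0.331,0.013,0.34,0],[0.331,0.013,0.39,0],[0.331,0.013,0.39,0]]]' 62
python3 -m handwheel '[[[0,0,0,0],[0,0,0,0],[0,0,0,0],[0,0,0,0],[0,0,0,0],[0,0,0,0]]]' 20
python3 -m handwheel '[[[0,0,-0.05,0],[0,0,-0.2,0],[0,0,-0.5,0],[0,0,-0.6,0],[0,0,-0.6,0],[0,0,-0.6,0]]]'
python3 -c "
from h import *
go(521,-120,164,-6.5)"
```

```text
time_s: 64.12
eef_pos: [0.3448, 0.2092, 0.042]
eef_rot: [-0.001, 0.054, 0.999, -0.0]
wrist_force: [-0.0, -0.4, -0.5]
opening: 0.728
grasp_force: 0.0
time_s: 64.88
eef_pos: [0.3464, 0.2098, 0.0438]
eef_rot: [0.001, 0.054, 0.999, 0.0]
wrist_force: [-0.9, -0.3, 6.7]
opening: 0.406
grasp_force: 61.0
time_s: 65.62
eef_pos: [0.344, 0.2092, 0.1615]
eef_rot: [-0.001, 0.054, 0.999, -0.0]
wrist_force: [-0.6, 0.9, -3.4]
opening: 0.411
grasp_force: 60.7
row [-1.058 -1.541 -0.013] twist 0.003 | other twist -2.091 rows>= 6
```

```bash

python3 -m handwheel '[[[-0.53,-0.77,0,0],[-0.53,-0.77,0,0],[-0.53,-0.77,0,0],[-0.53,-0.77,0,0]]]'
python3 -m handwheel '[[[-0.528,-0.77,0,0],[-0.528,-0.77,0,0],[-0.528,-0.77,0,0],[-0.528,-0.77,0,0],[-0.528,-0.77,0,0],[-0.528,-0.77,0,0]]]'
python3 -c "
from h import *
go(521,-120,48,-6.5)"
python3 -m handwheel '[[[0,0,0.2,0],[0,0,0.4,0],[0,0,0.52,0],[0,0,0.54,0],[0,0,0.55,0],[0,0,0.555,0],[0,0,0.56,0],[0,0,0.56,0]]]'
```

```text
time_s: 66.12
eef_pos: [0.4346, 0.0414, 0.1613]
eef_rot: [-0.001, 0.057, 0.998, -0.0]
wrist_force: [-0.5, 1.1, -2.1]
opening: 0.412
grasp_force: 61.1
time_s: 66.88
eef_pos: [0.5212, -0.1177, 0.1618]
eef_rot: [-0.001, 0.053, 0.999, 0.001]
wrist_force: [0.4, -0.6, -1.9]
opening: 0.408
grasp_force: 61.4
row [-0.002 -0.012  0.569] twist 0.005 | other twist -2.09 rows>= 2
time_s: 67.88
eef_pos: [0.5225, -0.1197, 0.0512]
eef_rot: [0.0, 0.054, 0.999, -0.0]
wrist_force: [0.1, -0.0, -2.5]
opening: 0.41
grasp_force: 61.4
```

```bash

python3 -m handwheel '[[[0,0,0.008,0],[0,0,0.014,0],[0,0,0.018,0],[0,0,0.02,0],[0,0,0.02,0]]]'
python3 -m handwheel '[[[0,0,0,0],[0,0,0,0],[0,0,0,0],[0,0,0,0],[0,0,-0.15,0],[0,0,-0.4,0],[0,0,-0.65,0],[0,0,-0.65,0]]]' 55
python3 -m handwheel '[[[-0.05,-0.8,0,0.12],[-0.05,-0.8,0,0.25],[-0.05,-0.8,0,0.37],[-0.05,-0.8,0,0.5],[-0.05,-0.8,0,0.62],[-0.05,-0.8,0,0.75],[-0.05,-0.8,0,0.87],[-0.05,-0.8,0,1],[-0.05,-0.8,0,1]]]' 70
python3 -m handwheel '[[[0,0,0,0.12],[0,0,0,0.25],[0,0,0,0.37],[0,0,0,0.5],[0,0,0,0.62],[0,0,0,0.75],[0,0,0,0.87],[0,0,0,1],[0,0,0,1],[0,0,0,1]]]'
python3 - <<'E'
from h import *
c=shot("scene");P=cloud(c)
blobs(c,P,(P[:,:,0]>.44)&(P[:,:,0]<.62)&(P[:,:,1]<-.06),100,(.02,.1))
go(505.5,-356.1,150,-2.5);print(ctrl.get_obs()["q"][5])
E
```

```text
time_s: 68.5
eef_pos: [0.5223, -0.1196, 0.0479]
eef_rot: [-0.0, 0.054, 0.999, -0.0]
wrist_force: [-5.6, 1.7, 11.6]
opening: 0.412
grasp_force: 63.3
time_s: 69.5
eef_pos: [0.5251, -0.1209, 0.1815]
eef_rot: [0.004, 0.054, 0.999, -0.002]
wrist_force: [0.2, -0.5, -0.6]
opening: 0.642
grasp_force: 0.0
time_s: 70.62
eef_pos: [0.5144, -0.2793, 0.1754]
eef_rot: [-0.001, 0.72, 0.694, -0.0]
wrist_force: [0.3, -0.5, -0.4]
opening: 0.814
grasp_force: 0.0
time_s: 71.88
eef_pos: [0.5147, -0.2796, 0.1763]
eef_rot: [-0.0, 1.0, 0.019, -0.0]
wrist_force: [0.1, -0.6, -0.3]
opening: 0.818
grasp_force: 0.0
px [292. 210.] 372 xy [ 524.3 -120.2] size [36.6 37.6] ang 84.1 z 57.2
px [227. 224.] 429 xy [ 517.1 -278.7] size [38.3 37.2] ang 11.6 z 56.3
px [196. 241.] 423 xy [ 531.6 -357.1] size [36.6 76.3] ang 87.7 z 39.2
px [161. 244.] 511 xy [ 529.  -431.1] size [36.8 40.8] ang 78.4 z 55.9
px [ 19. 273.] 2256 xy [ 509.3 -715.6] size [ 56.8 140.1] ang 87.9 z 67.9
row [-0.06   0.38   0.132] twist 0.054 | other twist -2.04 rows>= 2
0.8331963513063683
```

The first reducer stands. Now the second one, with narrow jaws between its neighbours.

```bash

python3 -m handwheel '[[[-0.06,0.38,0,0.054],[-0.06,0.38,0,0.054],[-0.06,0.38,0.1,0.054],[-0.06,0.38,0.132,0.054],[-0.06,0.38,0.132,0.054],[-0.06,0.38,0.132,0.054]]]' 58
python3 - <<'E'
from h import *
c=shot("wrist");P=cloud(c)
blobs(c,P,(P[:,:,0]>.44)&(P[:,:,0]<.62)&(P[:,:,1]<-.06),300,(.025,.1))
go(505.1,-356.1,26,-2.5)
E
```

```text
time_s: 72.68
eef_pos: [0.5058, -0.3553, 0.1505]
eef_rot: [0.0, 1.0, -0.023, 0.0]
wrist_force: [-0.1, -0.3, 0.2]
opening: 0.676
grasp_force: 0.0
px [317. 174.] 3065 xy [ 530.2 -357.6] size [36.4 74.4] ang 86.7 z 39.8
px [404. 175.] 2509 xy [ 527.4 -431.2] size [36.8 36.4] ang 78.2 z 63.9
px [228. 198.] 2433 xy [ 514.2 -279.7] size [36.4 36.7] ang 13.3 z 63.9
px [ 52. 196.] 3462 xy [ 522.5 -121.1] size [39.1 36.2] ang 83.4 z 62.7
row [-0.004  0.002  0.624] twist -0.002 | other twist 2.092 rows>= 2
```

```bash

python3 -m handwheel '[[[-0.004,0.004,0.2,0],[-0.004,0.004,0.4,0],[-0.004,0.004,0.55,0],[-0.004,0.004,0.61,0],[-0.004,0.004,0.624,0],[-0.004,0.004,0.624,0]]]'
python3 -m handwheel '[[[0,0,0,0],[0,0,0,0],[0,0,0,0],[0,0,0,0],[0,0,0,0],[0,0,0,0]]]' 20
python3 -m handwheel '[[[0,0,-0.05,0],[0,0,-0.2,0],[0,0,-0.4,0],[0,0,-0.6,0],[0,0,-0.7,0],[0,0,-0.7,0],[0,0,-0.7,0]]]'
python3 -c "
from h import *
q=bay(-92,0);go(q[0],q[1],165,-6.5);print(ctrl.get_obs()['q'])"
```

```text
time_s: 73.47
eef_pos: [0.5054, -0.3576, 0.0268]
eef_rot: [0.001, 1.0, -0.024, 0.001]
wrist_force: [0.1, -0.2, 0.3]
opening: 0.679
grasp_force: 0.0
time_s: 74.22
eef_pos: [0.5054, -0.3577, 0.0272]
eef_rot: [0.001, 1.0, -0.024, 0.001]
wrist_force: [0.1, 0.7, 6.2]
opening: 0.406
grasp_force: 61.5
time_s: 75.1
eef_pos: [0.5036, -0.356, 0.1635]
eef_rot: [-0.001, 1.0, -0.024, -0.001]
wrist_force: [0.7, -0.1, -3.3]
opening: 0.406
grasp_force: 60.5
row [-8.970e-01 -2.771e+00  1.000e-03] twist 0.044 | other twist -2.051 rows>= 10
[-8.07430470e-01  3.47550923e-01  1.56076161e+00 -3.47863335e-05
  1.23657155e+00  8.11119664e-01]
```

```bash

python3 -m handwheel '[[[-0.3,-0.924,0,0],[-0.3,-0.924,0,0],[-0.3,-0.924,0,0],[-0.3,-0.924,0,0],[-0.3,-0.924,0,0]]]'
python3 -m handwheel '[[[-0.3,-0.924,0,0],[-0.3,-0.924,0,0],[-0.3,-0.924,0,0],[-0.3,-0.924,0,0],[-0.3,-0.924,0,0]]]'
python3 -m handwheel '[[[-0.3,-0.924,0,-0.12],[-0.3,-0.924,0,-0.25],[-0.3,-0.924,0,-0.37],[-0.3,-0.924,0,-0.5],[-0.3,-0.924,0,-0.62],[-0.3,-0.924,0,-0.75],[-0.3,-0.924,0,-0.87],[-0.3,-0.924,0,-1],[-0.3,-0.924,0,-1]]]'
python3 -m handwheel '[[[0,0,0,-0.12],[0,0,0,-0.25],[0,0,0,-0.37],[0,0,0,-0.5],[0,0,0,-0.62],[0,0,0,-0.75],[0,0,0,-0.87],[0,0,0,-1],[0,0,0,-1],[0,0,0,-1]]]'
python3 -c "
from h import *
q=bay(-92,0);go(q[0],q[1],52,-6.5)"
```

```text
time_s: 75.72
eef_pos: [0.4531, -0.169, 0.1646]
eef_rot: [-0.0, 1.0, -0.023, -0.001]
wrist_force: [0.4, -0.3, -2.1]
opening: 0.408
grasp_force: 61.0
time_s: 76.35
eef_pos: [0.4032, 0.0173, 0.1656]
eef_rot: [0.0, 1.0, -0.024, 0.0]
wrist_force: [0.5, 0.0, -2.9]
opening: 0.408
grasp_force: 61.7
time_s: 77.47
eef_pos: [0.3529, 0.2042, 0.1655]
eef_rot: [0.0, 0.749, 0.662, 0.0]
wrist_force: [-0.3, -0.8, -2.3]
opening: 0.405
grasp_force: 61.9
time_s: 78.72
eef_pos: [0.3518, 0.2051, 0.1655]
eef_rot: [0.0, 0.098, 0.995, -0.0]
wrist_force: [-0.3, 0.6, -2.6]
opening: 0.407
grasp_force: 61.9
row [0.005 0.004 0.567] twist -0.055 | other twist 2.04 rows>= 2
```

```bash

python3 -m handwheel '[[[0.005,0.004,0.25,-0.055],[0.005,0.004,0.45,-0.055],[0.005,0.004,0.52,-0.055],[0.005,0.004,0.55,-0.055],[0.005,0.004,0.57,-0.055],[0.005,0.004,0.59,-0.055],[0.005,0.004,0.61,-0.055],[0.005,0.004,0.63,-0.055],[0.005,0.004,0.65,-0.055],[0.005,0.004,0.65,-0.055]]]'
python3 -m handwheel '[[[0,0,0.02,0],[0,0,0.04,0],[0,0,0.06,0],[0,0,0.075,0],[0,0,0.075,0]]]'
python3 -m handwheel '[[[0,0,0,0],[0,0,0,0],[0,0,0,0],[0,0,0,0],[0,0,-0.1,0],[0,0,-0.3,0],[0,0,-0.6,0],[-0.25,0,-0.6,0],[-0.25,0,-0.6,0]]]' 60
python3 - <<'E'
from h import *
c=shot("wrist")
P=cloud(c);d=P[:,:,:2]*1000-BC;v=d@np.array([-np.sin(BA),np.cos(BA)])
prof(c,(np.abs(v)<60)&(P[:,:,2]>.02)&(P[:,:,2]<.1),8,-125,-40)
q=bay(-42,1);go(q[0],q[1],22,-6.5)
E
```

```text
time_s: 79.97
eef_pos: [0.3586, 0.2066, 0.0401]
eef_rot: [0.008, 0.053, 0.999, 0.001]
wrist_force: [9.6, -8.5, 12.3]
opening: 0.405
grasp_force: 67.1
time_s: 80.6
eef_pos: [0.3611, 0.2068, 0.0258]
eef_rot: [0.01, 0.053, 0.999, 0.001]
wrist_force: [15.5, -11.0, 11.6]
opening: 0.407
grasp_force: 74.5
time_s: 81.72
eef_pos: [0.4033, 0.2011, 0.1423]
eef_rot: [0.002, 0.054, 0.999, 0.001]
wrist_force: [-0.4, -0.2, 0.3]
opening: 0.699
grasp_force: 0.0
z 24 113 u [-73.4 -71.4 -70.2] v [-15.1  18.8]
z 32 505 u [-83.7 -78.2 -72.5] v [-16.3  19. ]
z 40 544 u [-94.7 -89.  -83.6] v [-15.8  18.6]
z 48 682 u [-124.4 -100.3  -94. ] v [-16.2  18.3]
z 56 1223 u [-124.5 -114.  -104.8] v [-15.9  17.9]
z 64 66 u [-116.9 -116.  -113.5] v [-15.2  16.5]
row [-0.     0.003  0.593] twist 0.004 | other twist -2.091 rows>= 2
```

Same lean as before; same push.

```bash

python3 -m handwheel '[[[0,0.003,0.25,0],[0,0.003,0.5,0],[0,0.003,0.58,0],[0,0.003,0.593,0],[0,0.003,0.593,0],[0,0.003,0.593,0]]]' 10
python3 -m handwheel '[[[0.05,0,0,0],[0.08,0,0,0],[0.1,0,0,0],[0.12,0,0,0],[0.14,0,0,0],[0.16,0,0,0],[0.18,0,0,0],[0.2,0,0,0],[0.2,0,0,0]]]'
python3 -m handwheel '[[[0.01,0,0,0],[0.02,0,0,0],[0.03,0,0,0],[0.04,0,0,0],[0.05,0,0,0],[0.05,0,0,0],[0.05,0,0,0]]]'
python3 -m handwheel '[[[-0.02,0,0,0],[-0.04,0,0,0],[-0.05,0,0,0],[-0.06,0,0,0],[-0.07,0,0,0],[-0.1,0,0,0],[-0.2,0,0,0],[-0.3,0,-0.2,0],[-0.3,0,-0.5,0],[-0.3,0,-0.5,0]]]'
python3 - <<'E'
from h import *
c=shot("wrist");P=cloud(c);d=P[:,:,:2]*1000-BC;v=d@np.array([-np.sin(BA),np.cos(BA)])
prof(c,(np.abs(v)<60)&(P[:,:,2]>.004)&(P[:,:,2]<.1),8,-122,-60)
q=bay(-99,2.4);go(q[0],q[1],43,-6.5)
E
```

```text
time_s: 82.52
eef_pos: [0.4007, 0.202, 0.0228]
eef_rot: [0.001, 0.053, 0.999, 0.0]
wrist_force: [-0.1, 0.0, 0.1]
opening: 0.115
grasp_force: 0.0
time_s: 83.65
eef_pos: [0.3672, 0.2066, 0.0245]
eef_rot: [0.007, 0.053, 0.999, 0.001]
wrist_force: [15.2, -2.9, 0.3]
opening: 0.118
grasp_force: 8.0
time_s: 84.52
eef_pos: [0.3654, 0.2082, 0.0276]
eef_rot: [0.015, 0.053, 0.998, 0.003]
wrist_force: [31.2, -7.3, 3.1]
opening: 0.118
grasp_force: 15.9
time_s: 85.78
eef_pos: [0.4129, 0.2013, 0.126]
eef_rot: [0.003, 0.053, 0.999, 0.001]
wrist_force: [0.2, 0.2, -0.2]
opening: 0.116
grasp_force: 0.0
z 56 1920 u [-116.9  -99.4  -81.9] v [-14.8  19.9]
z 72 877 u [-109.1 -100.1  -91.3] v [-6.8 11.6]
row [0.337 0.006 0.402] twist 0.005 | other twist -2.09 rows>= 2
```

```bash

python3 -m handwheel '[[[0.2,0.006,0,0],[0.337,0.006,0,0],[0.337,0.006,0,0],[0.337,0.006,0.2,0],[0.337,0.006,0.35,0],[0.337,0.006,0.4,0],[0.337,0.006,0.4,0]]]' 62
python3 -m handwheel '[[[0,0,0,0],[0,0,0,0],[0,0,0,0],[0,0,0,0],[0,0,0,0],[0,0,0,0]]]' 20
python3 -m handwheel '[[[0,0,-0.05,0],[0,0,-0.2,0],[0,0,-0.5,0],[0,0,-0.7,0],[0,0,-0.7,0],[0,0,-0.7,0]]]'
python3 -c "
from h import *
go(527,-356.5,184,-3.5)"
```

```text
time_s: 86.7
eef_pos: [0.3428, 0.2088, 0.0412]
eef_rot: [-0.001, 0.053, 0.999, -0.0]
wrist_force: [1.2, 0.5, 0.2]
opening: 0.727
grasp_force: 0.0
time_s: 87.45
eef_pos: [0.3443, 0.2093, 0.0431]
eef_rot: [0.001, 0.053, 0.999, 0.0]
wrist_force: [-0.5, -0.4, 6.1]
opening: 0.409
grasp_force: 60.2
time_s: 88.2
eef_pos: [0.3423, 0.2088, 0.181]
eef_rot: [-0.001, 0.053, 0.999, -0.0]
wrist_force: [0.0, 0.1, -3.8]
opening: 0.406
grasp_force: 61.0
row [-1.22  -2.712 -0.015] twist -0.03 | other twist 2.064 rows>= 10
```

```bash

python3 -m handwheel '[[[-0.4,-0.9,0,0],[-0.4,-0.9,0,0],[-0.4,-0.9,0,0],[-0.4,-0.9,0,0],[-0.4,-0.9,0,0]]]'
python3 -m handwheel '[[[-0.4,-0.9,0,0],[-0.4,-0.9,0,0],[-0.4,-0.9,0,0],[-0.4,-0.9,0,0],[-0.4,-0.9,0,0]]]'
python3 -m handwheel '[[[-0.42,-0.912,0,-0.03],[-0.42,-0.912,0,-0.03],[-0.42,-0.912,0,-0.03],[-0.42,-0.912,0,-0.03],[-0.42,-0.912,0,-0.03],[-0.42,-0.912,0,-0.03]]]'
python3 -c "
from h import *
go(527,-356.5,47,-3.5)"
```

```text
time_s: 88.82
eef_pos: [0.4023, 0.0215, 0.1802]
eef_rot: [-0.002, 0.055, 0.999, 0.001]
wrist_force: [-1.1, 0.4, -3.1]
opening: 0.413
grasp_force: 61.7
time_s: 89.45
eef_pos: [0.4634, -0.1642, 0.1807]
eef_rot: [-0.001, 0.053, 0.999, 0.001]
wrist_force: [0.8, 0.0, -2.2]
opening: 0.41
grasp_force: 62.1
time_s: 90.2
eef_pos: [0.5279, -0.3533, 0.1815]
eef_rot: [-0.001, 0.03, 1.0, 0.001]
wrist_force: [1.4, -0.8, -2.6]
opening: 0.408
grasp_force: 62.3
row [ 0.003 -0.017  0.672] twist 0.001 | other twist -2.093 rows>= 3
```

```bash

python3 -m handwheel '[[[0.003,-0.017,0.2,0],[0.003,-0.017,0.4,0],[0.003,-0.017,0.6,0],[0.003,-0.017,0.65,0],[0.003,-0.017,0.66,0],[0.003,-0.017,0.67,0],[0.003,-0.017,0.674,0],[0.003,-0.017,0.674,0]]]'
python3 -m handwheel '[[[0,0,0.005,0],[0,0,0.007,0],[0,0,0.007,0]]]'
```

```text
time_s: 91.2
eef_pos: [0.5276, -0.36, 0.048]
eef_rot: [0.001, 0.031, 1.0, -0.0]
wrist_force: [0.4, -0.8, -3.0]
opening: 0.407
grasp_force: 62.1
time_s: 91.58
eef_pos: [0.5276, -0.36, 0.0471]
eef_rot: [0.0, 0.031, 1.0, -0.0]
wrist_force: [-3.3, 2.2, 6.0]
opening: 0.404
grasp_force: 63.3
```

```bash

python3 -m handwheel '[[[0,0,0,0],[0,0,0,0],[0,0,0,0],[0,0,0,0],[0,0,-0.15,0],[0,0,-0.4,0],[0,0,-0.65,0],[0,0,-0.65,0],[0,0,-0.65,0]]]' 50
python3 -m handwheel '[[[0,0.9,0,0.12],[0,0.9,0,0.25],[0,0.9,0,0.37],[0,0.9,0,0.5],[0,0.9,0,0.62],[0,0.9,0,0.75],[0,0.9,0,0.87],[0,0.9,0,1],[0,0.9,0,1]]]' 82
python3 -m handwheel '[[[0,0,0,0.12],[0,0,0,0.25],[0,0,0,0.37],[0,0,0,0.5],[0,0,0,0.62],[0,0,0,0.75],[0,0,0,0.87],[0,0,0,1],[0,0,0,1],[0,0,0,1]]]'
python3 - <<'E'
from h import *
c=shot("scene");P=cloud(c)
blobs(c,P,(P[:,:,0]>.44)&(P[:,:,0]<.62)&(P[:,:,1]<-.06),100,(.02,.1))
H,S,V=hsv(c);m=((H<8)|(H>172))&(S>130)&(V>60);blobs(c,P,m,60,(.0,.1))
go(560,210,185,-18.3);print(ctrl.get_obs()["q"][5])
E
```

```text
time_s: 92.7
eef_pos: [0.5269, -0.3594, 0.1752]
eef_rot: [-0.0, 0.031, 1.0, 0.0]
wrist_force: [-0.6, 0.7, -1.0]
opening: 0.584
grasp_force: 0.0
time_s: 93.82
eef_pos: [0.5372, -0.1794, 0.1736]
eef_rot: [-0.002, 0.703, 0.711, -0.0]
wrist_force: [0.1, -0.4, -0.1]
opening: 0.96
grasp_force: 0.0
time_s: 95.08
eef_pos: [0.538, -0.1798, 0.1751]
eef_rot: [-0.0, 0.999, 0.042, -0.0]
wrist_force: [-1.1, -0.9, 0.1]
opening: 0.957
grasp_force: 0.0
px [292. 210.] 377 xy [ 523.8 -120.6] size [36.4 40.7] ang 86.0 z 56.7
px [227. 224.] 437 xy [ 516.6 -278.8] size [40.  37.1] ang 14.2 z 55.9
px [193. 237.] 440 xy [ 531.5 -359.5] size [36.3 37.8] ang 84.5 z 58.1
px [161. 244.] 512 xy [ 528.2 -431. ] size [36.7 40.1] ang 79.3 z 54.9
px [ 19. 273.] 2306 xy [ 509.6 -717.8] size [ 58.  139.5] ang 89.6 z 68.5
px [352. 160.] 65 xy [428.7  83.9] size [60.3 16. ] ang 84.1 z 84.4
px [416. 199.] 278 xy [577.1 206.1] size [62.3 76. ] ang 71.4 z 16.7
row [ 0.272 -1.933 -0.048] twist 0.269 | other twist -1.826 rows>= 7
0.9551585482698625
```

```bash

python3 -m handwheel '[[[0.136,-0.966,0,0],[0.136,-0.966,0,0],[0.136,-0.966,0,0],[0.136,-0.966,0,0],[0.136,-0.966,0,0]]]'
python3 -m handwheel '[[[0.136,-0.966,-0.05,0.269],[0.136,-0.966,-0.05,0.269],[0.136,-0.966,-0.05,0.269],[0.136,-0.966,-0.05,0.269],[0.136,-0.966,-0.05,0.269],[0.136,-0.966,-0.05,0.269]]]'
python3 - <<'E'
from h import *
c=shot("wrist");P=cloud(c);H,S,V=hsv(c)
blobs(c,P,(P[:,:,0]>.5)&(P[:,:,1]<.3),800,(.008,.03))
m=((H<8)|(H>172))&(S>130)&(V>60)
c=shot("side");P=cloud(c);H,S,V=hsv(c);m=((H<8)|(H>172))&(S>130)&(V>60);blobs(c,P,m,60,(.0,.1))
a=np.radians(-18.4);go(574.3+29*np.cos(a),208.4+29*np.sin(a),9,-18.4)
E
```

```text
time_s: 95.75
eef_pos: [0.55, 0.015, 0.1756]
eef_rot: [0.0, 0.999, 0.042, -0.0]
wrist_force: [0.6, -0.4, -0.4]
opening: 0.958
grasp_force: 0.0
time_s: 96.5
eef_pos: [0.562, 0.2073, 0.1854]
eef_rot: [0.0, 0.987, -0.162, -0.0]
wrist_force: [-0.4, 0.4, 0.0]
opening: 0.96
grasp_force: 0.0
px [300.  34.] 4954 xy [716.1 172.6] size [80.3 64.4] ang 6.6 z 16.2
px [519. 109.] 1228 xy [573.3 -20.3] size [39.  34.5] ang 80.1 z 21.9
px [312. 174.] 4191 xy [574.1 208.7] size [64.2 80.5] ang 71.5 z 16.0
px [322. 243.] 237 xy [429.3  56.2] size [ 20.  129.8] ang 1.6 z 80.0
px [251. 273.] 483 xy [570.9 212. ] size [62.  73.9] ang 71.4 z 16.2
px [277. 316.] 303 xy [454.  307.5] size [63.  14.6] ang 85.6 z 82.3
row [ 0.202 -0.025  0.883] twist -0.003 | other twist 2.091 rows>= 3
```

```bash

python3 -m handwheel '[[[0.202,-0.025,0.3,0],[0.202,-0.025,0.6,0],[0.202,-0.025,0.8,0],[0.202,-0.025,0.865,0],[0.202,-0.025,0.883,0],[0.202,-0.025,0.883,0]]]'
python3 -m handwheel '[[[0,0,0,0],[0,0,0,0],[0,0,0,0],[0,0,0,0],[0,0,0,0],[0,0,0,0]]]' 50
python3 -m handwheel '[[[0,0,-0.05,0],[0,0,-0.1,0],[0,0,-0.3,0],[0,0,-0.5,0],[0,0,-0.6,0],[0,0,-0.6,0],[0,0,-0.6,0]]]'
python3 -c "
from h import *
q=bay(-76,0);go(q[0],q[1],120,-6.5)"
```

```text
time_s: 97.35
eef_pos: [0.6033, 0.2014, 0.0113]
eef_rot: [-0.0, 0.987, -0.161, 0.002]
wrist_force: [-0.3, -0.6, -0.3]
opening: 0.961
grasp_force: 0.0
time_s: 98.1
eef_pos: [0.6035, 0.2016, 0.0119]
eef_rot: [-0.0, 0.987, -0.161, 0.002]
wrist_force: [-2.6, -0.8, 7.2]
opening: 0.724
grasp_force: 64.9
time_s: 98.98
eef_pos: [0.6004, 0.2012, 0.1273]
eef_rot: [0.0, 0.987, -0.161, -0.001]
wrist_force: [-0.6, -0.2, -2.8]
opening: 0.721
grasp_force: 66.8
row [-1.112  0.357  0.04 ] twist -0.14 | other twist 1.954 rows>= 4
```

```bash

python3 -m handwheel '[[[-0.556,0.18,0,0],[-0.556,0.18,0,0],[-0.556,0.18,0,0],[-0.556,0.18,0,0]]]'
python3 -m handwheel '[[[-0.556,0.177,0,-0.14],[-0.556,0.177,0,-0.14],[-0.556,0.177,0,-0.14],[-0.556,0.177,0,-0.14],[-0.556,0.177,0,-0.14]]]'
python3 -c "
from h import *
q=bay(-76,0);go(q[0],q[1],18,-6.5)"
```

```text
time_s: 99.48
eef_pos: [0.4847, 0.2027, 0.1283]
eef_rot: [0.0, 0.987, -0.161, -0.0]
wrist_force: [0.2, -0.4, -2.3]
opening: 0.72
grasp_force: 66.9
time_s: 100.1
eef_pos: [0.3701, 0.2045, 0.1297]
eef_rot: [-0.0, 0.998, -0.057, 0.001]
wrist_force: [0.5, -0.3, -2.6]
opening: 0.724
grasp_force: 66.9
row [-0.017  0.003  0.558] twist -0.001 | other twist 2.094 rows>= 2
```

```bash

python3 -m handwheel '[[[-0.017,0.003,0.2,0],[-0.017,0.003,0.35,0],[-0.017,0.003,0.41,0],[-0.017,0.003,0.44,0],[-0.017,0.003,0.46,0],[-0.017,0.003,0.48,0],[-0.017,0.003,0.5,0],[-0.017,0.003,0.53,0],[-0.017,0.003,0.555,0],[-0.017,0.003,0.555,0]]]'
python3 -m handwheel '[[[0,0,0,0],[0,0,0,0],[0,0,0,0],[0,0,-0.1,0],[0,0,-0.3,0],[0,0,-0.6,0],[0.2,0,-0.6,0],[0.2,0,-0.6,0]]]' 82
python3 - <<'E'
from h import *
c=shot("wrist");H,S,V=hsv(c);m=((H<8)|(H>172))&(S>130)&(V>60)
prof(c,m,8,-150,-40)
q=bay(-40,0);go(q[0],q[1],18,-6.5)
E
```

```text
time_s: 101.35
eef_pos: [0.3693, 0.2046, 0.0205]
eef_rot: [-0.001, 0.998, -0.057, 0.004]
wrist_force: [4.8, -3.4, 3.8]
opening: 0.725
grasp_force: 65.0
time_s: 102.35
eef_pos: [0.407, 0.1997, 0.1398]
eef_rot: [-0.001, 0.998, -0.057, 0.002]
wrist_force: [-0.1, 0.1, 1.1]
opening: 0.961
grasp_force: 0.0
z 8 88 u [-128.2  -70.4  -69.8] v [-36.2  30.9]
z 16 739 u [-88.  -80.2 -74. ] v [-30.9  30.5]
z 24 921 u [-101.6  -94.9  -86. ] v [-30.6  29.4]
z 32 1077 u [-115.7 -107.6 -100.2] v [-31.2  29.6]
z 40 887 u [-130.5 -122.9 -114.5] v [-31.7  29.2]
z 48 381 u [-138.4 -131.7 -127.6] v [-32.1  28.8]
row [-0.011 -0.002  0.602] twist -0.001 | other twist 2.094 rows>= 2
```

Leaning well; repeat the successful push.

```bash

python3 -m handwheel '[[[-0.011,0,0,0],[-0.011,0,0.3,0],[-0.011,0,0.5,0],[-0.011,0,0.597,0],[-0.011,0,0.602,0],[-0.011,0,0.602,0]]]' 36
python3 -m handwheel '[[[-0.05,0,0,0],[-0.08,0,0,0],[-0.11,0,0,0],[-0.14,0,0,0],[-0.17,0,0,0],[-0.2,0,0,0],[-0.23,0,-0.01,0],[-0.26,0,-0.02,0],[-0.28,0,-0.03,0],[-0.28,0,-0.04,0]]]'
python3 -m handwheel '[[[-0.01,0,0,0],[-0.02,0,0,0],[-0.03,0,0,0],[-0.04,0,0,0],[-0.05,0,0,0],[-0.06,0,0,0],[-0.065,0,0,0],[-0.065,0,0,0],[-0.065,0,0,0]]]'
python3 -m handwheel '[[[0.02,0,0,0],[0.04,0,0,0],[0.05,0,0,0],[0.06,0,0,0],[0.07,0,0,0],[0.08,0,0,0],[0.1,0,0,0],[0.1,0,0,0]]]'
python3 -m handwheel '[[[0.1,0,0,0],[0.2,0,0,0],[0.3,0,0,0],[0.3,0,-0.3,0],[0.3,0,-0.5,0],[0.3,0,-0.5,0]]]' 
python3 - <<'E'
from h import *
c=shot("wrist");H,S,V=hsv(c);m=((H<8)|(H>172))&(S>130)&(V>60)
prof(c,m,16,-150,-60)
q=bay(-118,-1);go(q[0],q[1],50,-6.5)
E
```

```text
time_s: 103.15
eef_pos: [0.4019, 0.2001, 0.0179]
eef_rot: [0.0, 0.998, -0.057, -0.0]
wrist_force: [0.5, -0.5, 0.4]
opening: 0.421
grasp_force: 0.0
time_s: 104.4
eef_pos: [0.3461, 0.2064, 0.0258]
eef_rot: [-0.0, 0.998, -0.057, -0.0]
wrist_force: [2.8, -0.1, 0.1]
opening: 0.426
grasp_force: 1.1
time_s: 105.52
eef_pos: [0.3418, 0.208, 0.0282]
eef_rot: [-0.001, 0.998, -0.056, 0.008]
wrist_force: [23.5, -7.6, -8.6]
opening: 0.421
grasp_force: 10.4
time_s: 106.52
eef_pos: [0.3538, 0.2055, 0.0257]
eef_rot: [-0.0, 0.998, -0.057, 0.0]
wrist_force: [-1.0, -0.2, 0.8]
opening: 0.42
grasp_force: 0.0
time_s: 107.28
eef_pos: [0.4156, 0.1993, 0.1288]
eef_rot: [-0.001, 0.998, -0.057, 0.003]
wrist_force: [0.1, 0.1, -0.8]
opening: 0.422
grasp_force: 0.0
z 0 135 u [-109.8 -109.1 -108.2] v [-30.2  29.3]
z 16 304 u [-110.1 -109.2 -108.4] v [-30.2  29.4]
z 32 570 u [-110.1 -109.2 -108.4] v [-30.5  30.3]
z 48 496 u [-110.2 -109.3 -108.5] v [-30.3  30.2]
z 64 557 u [-112.3 -109.2 -108. ] v [-30.   29.6]
z 80 54 u [-112.9 -110.  -108.3] v [-18.5  15.9]
row [-0.449  0.005  0.383] twist -0.0 | other twist 2.094 rows>= 2
```

```bash

python3 -m handwheel '[[[-0.3,0,0,0],[-0.447,0.002,0,0],[-0.447,0.002,0,0],[-0.447,0.002,0.2,0],[-0.447,0.002,0.34,0],[-0.447,0.002,0.383,0],[-0.447,0.002,0.383,0]]]' 82
python3 -m handwheel '[[[0,0,0,0],[0,0,0,0],[0,0,0,0],[0,0,0,0],[0,0,0,0],[0,0,0,0]]]' 50
python3 -m handwheel '[[[0,0,-0.05,0],[0,0,-0.1,0],[0,0,-0.2,0],[0,0,-0.25,0],[0,0,-0.25,0]]]'
python3 -c "
from h import *
q=bay(0,0);go(q[0],q[1],100,-6.5)"
```

```text
time_s: 108.2
eef_pos: [0.3243, 0.2082, 0.0487]
eef_rot: [0.0, 0.998, -0.057, -0.001]
wrist_force: [0.3, -0.0, 0.1]
opening: 0.961
grasp_force: 0.0
time_s: 108.95
eef_pos: [0.3256, 0.2088, 0.0503]
eef_rot: [-0.0, 0.998, -0.057, 0.002]
wrist_force: [0.4, -0.3, 6.9]
opening: 0.739
grasp_force: 66.6
time_s: 109.58
eef_pos: [0.3248, 0.2086, 0.0999]
eef_rot: [-0.0, 0.998, -0.057, 0.001]
wrist_force: [0.1, -0.4, -2.9]
opening: 0.739
grasp_force: 66.6
row [ 0.592 -0.002  0.   ] twist -0.0 | other twist 2.094 rows>= 2
```

```bash

python3 -m handwheel '[[[0.2,0,0,0],[0.4,0,0,0],[0.592,-0.002,0,0],[0.592,-0.002,0,0],[0.592,-0.002,0,0]]]'
python3 -m handwheel '[[[0,0,0.1,0],[0,0,0.18,0],[0,0,0.21,0],[0,0,0.22,0],[0,0,0.225,0],[0,0,0.23,0],[0,0,0.232,0],[0,0,0.232,0]]]'
python3 -m handwheel '[[[0,0,0,0],[0,0,0,0],[0,0,0,0],[0,0,0,0],[0,0,-0.2,0],[0,0,-0.4,0],[0,0,-0.65,0],[-0.2,0,-0.7,0],[-0.2,0,-0.7,0]]]' 74
python3 - <<'E'
from h import *
c=shot("wrist");save(c,"w9.png");P=cloud(c);H,S,V=hsv(c);m=((H<8)|(H>172))&(S>130)&(V>60)
blobs(c,P,m,200,(.05,.1)); blobs(c,P,(H>45)&(H<85)&(S>100),20,(0,.06))
c=shot("scene");P=cloud(c);blobs(c,P,(P[:,:,0]>.44)&(P[:,:,0]<.62)&(P[:,:,1]<-.06),100,(.02,.1));H,S,V=hsv(c);blobs(c,P,(H>45)&(H<85)&(S>100),20,(0,.06))
E
```

```text
time_s: 110.2
eef_pos: [0.4405, 0.1952, 0.0979]
eef_rot: [0.0, 0.998, -0.057, -0.001]
wrist_force: [-0.2, -0.0, -3.1]
opening: 0.739
grasp_force: 66.7
time_s: 111.2
eef_pos: [0.4425, 0.1955, 0.0543]
eef_rot: [-0.0, 0.998, -0.057, 0.0]
wrist_force: [-5.5, -1.1, 9.0]
opening: 0.738
grasp_force: 68.4
time_s: 112.32
eef_pos: [0.401, 0.2004, 0.1935]
eef_rot: [-0.0, 0.998, -0.056, 0.001]
wrist_force: [0.7, -0.1, -0.0]
opening: 0.865
grasp_force: 0.0
px [193. 153.] 1256 xy [455.5 303.3] size [63.3 14.7] ang 84.4 z 83.9
px [437. 154.] 1387 xy [430.3  86.4] size [64.  15.3] ang 83.9 z 83.8
px [318. 152.] 1182 xy [443.7 194.8] size [62.  14.7] ang 83.6 z 84.0
px [522. 136.] 825 xy [430.4 -32. ] size [36.2 32.8] ang 84.5 z 21.5
px [292. 210.] 375 xy [ 524.2 -120.2] size [36.6 39. ] ang 83.8 z 57.2
px [227. 224.] 430 xy [ 515.3 -278.8] size [41.4 37. ] ang 13.2 z 55.8
px [193. 237.] 441 xy [ 531.9 -359.8] size [36.4 37.4] ang 85.4 z 57.3
px [161. 244.] 510 xy [ 529.1 -431.2] size [37.2 39.1] ang 77.4 z 55.7
px [ 20. 273.] 2249 xy [ 509.4 -715.2] size [ 56.9 140.8] ang 87.3 z 67.1
px [313. 189.] 61 xy [432.7 -31.6] size [28.4 25.5] ang 16.3 z 22.2
px [586. 280.] 975 xy [949.3 380.1] size [283.2   9.6] ang 88.3 z 35.5
```

View pics/w9.png

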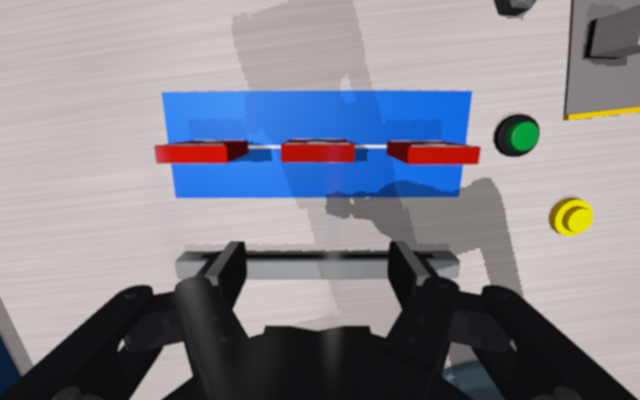

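All three plates stand on the white line (193,153), (318,152), (437,154), and the lane has four standing reducers. Now the green button at (518,135).

```bash
python3 - <<'E'
from h import *
c=shot("wrist");H,S,V=hsv(c);m=((H>45)&(H<85)&(S>100)&(V>60));m[:,:480]=0;m[:, 560:]=0
n,l,s,ct=cv2.connectedComponentsWithStats(m.astype(np.uint8));i=1+np.argmax(s[1:,4]);print(s[i,4],plane(c,[ct[i]],.021)*1000,np.nanmedian(cloud(c)[l==i],0)*1000,np.nanpercentile(cloud(c)[l==i][:,2],95))
go(430.5,-31.5,80,-6.5)
E
```

```text
758 [[431.87268027 -28.01263878  21.        ]] [431.90649538 -27.87733637  21.59945641] 0.022930779758235223
row [0.271 1.134 0.562] twist -0.0 | other twist 2.094 rows>= 5
```

```bash

python3 -m handwheel '[[[0.138,0.56,0,0],[0.138,0.56,0,0],[0.138,0.56,0,0],[0.138,0.56,0,0]]]' 0
python3 -m handwheel '[[[0.139,0.56,0,0],[0.139,0.56,0,0],[0.139,0.56,0,0],[0.139,0.56,0.3,0],[0.139,0.56,0.5,0],[0.139,0.56,0.6,0],[0.139,0.56,0.6,0],[0.139,0.56,0.6,0]]]'
python3 -c "
from h import *
go(432,-29,31,-6.5)"
```

```text
time_s: 112.98
eef_pos: [0.417, 0.0853, 0.1921]
eef_rot: [-0.0, 0.998, -0.058, -0.001]
wrist_force: [-0.1, 0.0, -0.2]
opening: 0.01
grasp_force: 0.0
time_s: 113.98
eef_pos: [0.4325, -0.0281, 0.0734]
eef_rot: [0.0, 0.998, -0.056, 0.0]
wrist_force: [0.3, 0.2, 0.6]
opening: -0.001
grasp_force: 0.0
row [-0.002  0.005  0.212] twist 0.001 | other twist -2.094 rows>= 1
```

```bash

python3 -m handwheel '[[[0,0.005,0.1,0],[0,0.005,0.17,0],[0,0.005,0.2,0],[0,0.005,0.22,0],[0,0.005,0.23,0],[0,0.005,0.24,0],[0,0.005,0.24,0]]]'
python3 -m handwheel '[[[0,0,0.01,0],[0,0,0.018,0],[0,0,0.018,0],[0,0,0.018,0]]]'
```

```text
time_s: 114.85
eef_pos: [0.4318, -0.0298, 0.0249]
eef_rot: [-0.0, 0.998, -0.057, 0.0]
wrist_force: [-1.3, 1.4, 3.6]
opening: 0.002
grasp_force: 2.1
time_s: 115.35
eef_pos: [0.4321, -0.0299, 0.0234]
eef_rot: [0.0, 0.998, -0.056, -0.0]
wrist_force: [-13.1, 4.5, 38.1]
opening: -0.0
grasp_force: 18.7
```

Bottomed out. Rise and make a final check.

```bash

python3 -m handwheel '[[[0,0,-0.2,0],[0,0,-0.5,0],[0,0,-0.8,0],[-0.3,0,-0.8,0],[-0.3,0,-0.8,0],[-0.3,0,-0.8,0],[-0.3,0,-0.8,0],[-0.3,0,-0.8,0]]]'
python3 - <<'E'
from h import *
c=shot("side");save(c,"end_side.png");P=cloud(c);H,S,V=hsv(c);m=((H<8)|(H>172))&(S>130)&(V>60);blobs(c,P,m,60,(.05,.1))
c=shot("scene");save(c,"end.png");P=cloud(c);blobs(c,P,(P[:,:,0]>.44)&(P[:,:,0]<.62)&(P[:,:,1]<-.06),100,(.02,.1))
E
```

```text
time_s: 116.35
eef_pos: [0.3726, -0.0233, 0.1809]
eef_rot: [-0.0, 0.998, -0.057, -0.0]
wrist_force: [-0.4, 0.4, 0.0]
opening: 0.002
grasp_force: 0.0
px [323. 240.] 174 xy [427.7  88.6] size [64.3 14.5] ang 84.2 z 82.4
px [302. 273.] 204 xy [441.7 198.1] size [60.9 14.1] ang 82.9 z 82.6
px [277. 312.] 242 xy [453.5 307.7] size [62. 14.] ang 83.7 z 83.1
px [292. 210.] 376 xy [ 524.2 -120.6] size [36.1 38.5] ang 84.8 z 56.6
px [227. 224.] 427 xy [ 516.7 -278.5] size [39.6 37.8] ang 11.2 z 56.1
px [193. 237.] 442 xy [ 531.8 -359.3] size [36.4 38.2] ang 83.5 z 58.2
px [161. 244.] 510 xy [ 529.5 -431.3] size [36.9 37.4] ang 79.6 z 55.6
px [ 19. 272.] 2340 xy [ 509.  -716.7] size [ 57.7 139.2] ang 88.6 z 68.8
```

View pics/end.png

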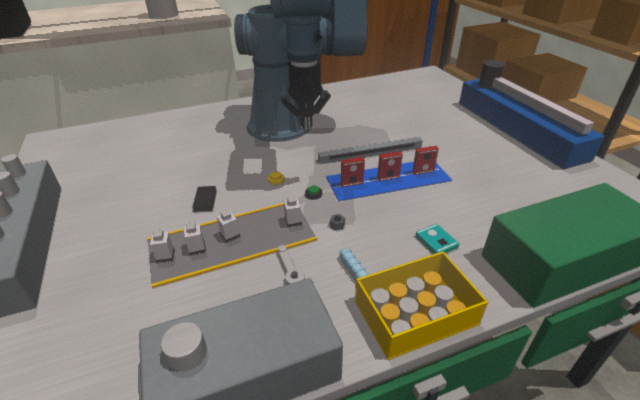

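The final view shows three plates upright on the mat at (352,170), (390,165), (426,160), and four reducers upright in the lane at (161,246), (193,238), (228,225), (293,210). The bystanders are where they started.

```bash
python3 -c "
from h import *
print(ctrl.hand_in())"
```

```text
the job is handed in; nothing more can be done
None
```

All three red plates now stand on the mat facing the reader bar, both tipped reducers stand in the lane, the green button was pressed to its stop, and the job is handed in (about 116 s used).

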